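Neutral, then prove the conveyor's end-of-line switch

ROBOT

A 7-joint arm with a two-finger parallel gripper is mounted at the origin on a cart in front of the work surface, level with it; the furniture and walls round the work are solid. World frame = base frame: x ahead of the robot, y to its left, z up, the work surface at z = 0. Lengths are in m, angles in rad, forces in N, time in s.
With the tool pointing down it reaches from about 0.35 to 0.9 m from the base axis. Payload 8.1 kg.
Tool frame: the origin (TCP) lies at the very end of the fingers, on their centre line; the grasp point (between the pads) lies 19 mm behind it (arm.grip_depth is the distance from the TCP to the grasp point, in m); x points along the fingers, z is the direction in which the jaws open and shut, and the axes are right-handed (so a half turn about x gives the same grasp; the last joint's range is limited). The gripper opens to 92 mm and grips with 3 to 60 N. Pads are 19 mm wide; open, the fingers measure 130 mm over their backs; the gripper's body (75 mm by 190 mm) begins 47 mm behind the grasp point.
Start: joints at [-1.421, 0.434, 0.025, 1.573, -0.012, 1.134, -0.075], TCP at [0.156, 0.605, 0.227] pointing down, gripper open.
Joint ranges: [-2.62, 2.62], [-0.44, 2.09], [-1.27, 1.32], [0.08, 2.57], [-1.32, 4.46], [0.12, 2], [-2.74, 2.74]. Speed limits (rad/s): [2.22, 2.22, 3.01, 3.01, 3.14, 3.14, 3.14].

INTERFACE

Orientations are given as a rotation vector (axis times angle).
In Python, from cell import status, cams, arm gives the robot as it stands. The module is installed in compiled form; this text tells all that it offers.
- The arm moves only by the tool step_arm, never from a script. Its argument "rows" is a list of rows, each a list of 7 numbers: the gripper command: -1 is fully open, 1 is shut, values between are in proportion, then the shift along the tool's x, y, z as a fraction of full scale, then the turn, a rotation vector about the tool's x, y, z as a fraction of full scale. In form: [[grip, x, y, z, rx, ry, rz], ...]. A call has 1 to 12 rows; each row is the pose to reach, as a shift and turn from the pose commanded when the call began, along the tool's axes at that moment; what a row does not reach only later rows make up. Full scale, the value 1, is 80 cm for a shift and 60 degrees for a turn. A row lasts 1/12 s, in which the tool goes at most 41.7 mm and 7.16 degrees, less where a joint would pass 70% of its speed; a pose out of reach is approached as far as the arm can. A call with a number of a shift or a turn outside -1 to 1 is refused whole. A call with a gripper value outside its range is refused whole. The fingers move at their own pace and stop on an object; "newtons" is the grip in N (left out, the last holds). Time passes only in rows, so rows that repeat a pose let the fingers close. It gives the time, the measured TCP pose, the force and the opening at its end, in the units of the state.
- status.observe(): the state, without advancing time (a new reading comes with each control period).
- cams.get_image(name): name is "scene" or "side" or "wrist"; returns a dict with "pixels" (400x640x3 uint8, red, green, blue), "range_z" (400x640 float32, m along the optical axis (not along the pixel's ray), 0 where there is no reading), "camera_matrix" (3x3 intrinsics, pixels), "distortion" ([k1, k2, p1, p2, k3] as OpenCV has them; the pictures are not rectified), "eye" and "attitude" of the camera in the world; the wrist camera has in their place "tool_from_camera" (4x4, takes a point from camera to tool coordinates, whose origin is the TCP and whose axes are the tool frame's). Camera axes: x right, y down, z forward; pixel columns grow to the right and rows downward; lengths in m; the calibration is good to about 2 mm. A picture is of the moment at which its call begins: read the wrist's pose just before it.
- arm.sign_off(): hands the job in, once; it reports no verdict.
The state is a dict: "clock": time; "joints": joint angles; "dq": joint speeds; "joint_efforts": joint torques, N m; "position": TCP position; "ee_rot": TCP orientation; "force": force on the tool from outside, world axes, zero at the start; "ft_torque": the same for the moment, N m; "width": opening from 0.0 (shut) to 1.0 (fully open).
Only numpy, scipy, OpenCV 4.12 (cv2) and the standard library are available. Lean on these libraries where they do the work, as an engineer would, in place of code of your own. Each camera call takes 0.05 s, during which the arm holds its last target.

TASK

The little sample conveyor's end-of-line switch has to be proved before the shift. First click the shift lever on its gearbox down to neutral (the green mark) so that the belt cannot start, without slipping past it into reverse (the red mark). Then reach in under the clear guard, swing the switch's red roller arm the way the belt runs until it clicks, stopping short of its end stop, hold it there a moment and let it spring back; leave the two tins on the belt where they stand.

Things in the scene. Friction and masses are not known exactly. Their poses are not given: they have to be found in the camera images.
- conveyor: Bench belt conveyor, fixed, 160 x 450 mm; belt top 90 mm above the worktop. Origin: on the worktop under the belt's middle. y: the way the belt runs (robot's left, guarded end), x: across the belt away from the robot. Gearbox with shift lever in front of its right end, blue motor left of that (x -160 to -75, y up to 40, top 100 mm). End plate at y = 224, 104 mm high.
- guard_edge (a point): Middle of the front edge of the clear roof of the yellow guard, at its underside, 265 mm up. The roof spans 190 mm along y and 105 mm back in x; front and ends are open, two posts and slanting stays at the back (x over 30 mm, y = 25 and 195). The edge lies 28 mm nearer the robot than the roller's centre, so the tool must lean 32 to 50 degrees, fingers pointing down and away from the robot.
- roller (a point): Centre of the red roller (28 mm diameter, 15 mm wide, axis along the conveyor's x) at the lower end of the limit switch's arm; it moves with the arm and is the part nearest the robot. At rest 130 mm above the worktop, 40 mm above the belt, at x = 0, y = 100 mm of the conveyor.
- switch_pivot (a point): Centre of the switch's shaft (along the conveyor's x), projected into the roller's plane: 80 mm straight above the resting roller. The arm is a steel bar 13 mm wide, 9 to 13 mm behind the roller's centre; the shaft's nut reaches to 4 mm behind it, and the front of the blue switch body is 33 mm behind it.
- switch_arm (a joint): Roller arm, rad: 0 hanging straight down, growing as the roller swings along the conveyor's +y and up. Force at the roller: 2 N at first, 4.2 N at 0.27, easing through the click at 0.40 to 2 N at 0.53, then 3.7 N and more. Tripped above 0.45 (roller 35 mm along); end stop at 1.0 (67 mm along, 37 mm higher), counted as hit above 0.95. Springs back to 0 when let go.
- shift_knob (a point): Centre of the black ball knob (36 mm diameter) of the shift lever, 105 mm from its pivot, 216 mm above the worktop in neutral; below it a 10 mm rod. The notched steel quadrant in front of the rod has its top 172 mm above the worktop.
- shift_pivot (a point): Pivot of the shift lever, 112 mm above the worktop, at x = -116, y = -140 mm of the conveyor; its axis runs along the conveyor's x.
- shift_lever (a joint): Shift lever, rad, growing as the knob goes to the conveyor's +y. Spring notches: reverse -0.26 (red dot), neutral 0 (green), slow 0.26 (one yellow), fast 0.52 (two yellow). Starts in slow or fast. Upright is 0.13; in neutral it leans to -y. Pushed over a crest (half-way between notches; 4 to 5 N at the knob) it snaps into the next notch by itself and stays.
- tin_wide: aluminium sample tin, 60 mm diameter, 40 mm high, loose on the belt between the guide rods (117 mm above the worktop); origin at the centre of its underside
- tin_tall: aluminium sample tin, 54 mm diameter, 58 mm high, loose on the belt between the guide rods (117 mm above the worktop); origin at the centre of its underside

How it is judged:
By the outcome, as a careful person would: the job done as asked, in the order asked, and still so for the second after the job is handed in, with the robot touching nothing.
It also fails if it takes over 51 s, if anything falls off the work surface, if the arm or the gripper's body presses on something with over 40 N, if the wrist force passes 120 N, or if a joint passes its speed limit or range.

## Working session

There is one attempt and no reset: what is moved stays moved. The work goes in short steps, Python scripts to look and compute and a tool call to move; the robot and the scene stay as the last step left them, time stands still between calls to the robot, and variables do not carry over. Pictures are saved under pics/ and viewed, and the job is handed in when it is done.

Besides the shell and the picture viewer there is one more tool, called after ">>>" as name([rows], argument=value, ...), one row to a line, values as JSON. step_arm: Moves the arm, as the interface text tells. Its arguments: {"type":"object","properties":{"rows":{"type":"array","items":{"type":"array","items":{"type":"number"}}},"newtons":{"type":"number"}},"required":["rows"]}

```bash
mkdir -p pics
python3 - <<'E'
from cell import status,cams,arm
import cv2,numpy as np
s=status.observe()
for k,v in s.items(): print(k,np.round(v,4))
print(arm.grip_depth)
for n in ["scene","side","wrist"]:
    d=cams.get_image(n)
    cv2.imwrite(f"pics/{n}0.png",d["pixels"][:,:,::-1])
    np.savez(f"{n}0.npz",**d)
    print(n,{k:np.round(v,4).tolist() for k,v in d.items() if k not in("pixels","range_z")})
print(status.observe()["clock"])
E
```

```text
clock 0.0
joints [-1.4206  0.4352  0.025   1.5741 -0.0116  1.134  -0.0751]
dq [-0.      0.0021 -0.0003  0.0003 -0.0004  0.0002 -0.    ]
joint_efforts [ 8.00000e-04 -6.67857e+01  9.85400e-01 -3.14460e+01 -6.05000e-02
  4.34000e-02  2.00000e-04]
position [0.1562 0.6046 0.2259]
ee_rot [-1.022   1.3194  1.0202]
force [ 0.1052 -0.0623  0.463 ]
ft_torque [ 0.0134 -0.0074 -0.0257]
width 0.998
0.0188
scene {'camera_matrix': [[375.7486, 0.0, 327.4862], [0.0, 375.7486, 197.2364], [0.0, 0.0, 1.0]], 'distortion': [-0.0897, 0.0, 0.0, 0.0, 0.0], 'eye': [0.1756, 0.5085, 0.5767], 'attitude': [-0.628, 2.4492, -1.4382]}
side {'camera_matrix': [[390.5066, 0.0, 333.9159], [0.0, 390.5066, 196.6092], [0.0, 0.0, 1.0]], 'distortion': [-0.0155, 0.0, 0.0, 0.0, 0.0], 'eye': [0.1104, -0.7901, 0.5885], 'attitude': [-1.9853, 0.5576, -0.3135]}
wrist {'camera_matrix': [[284.4275, 0.0, 316.5663], [0.0, 284.4275, 202.6274], [0.0, 0.0, 1.0]], 'distortion': [-0.0107, 0.0, 0.0, 0.0, 0.0], 'tool_from_camera': [[-0.0002, -0.3035, 0.9528, -0.1573], [0.0007, -0.9528, -0.3035, 0.0817], [1.0, 0.0006, 0.0004, -0.0006], [0.0, 0.0, 0.0, 1.0]]}
0.15
```

View pics/scene0.png

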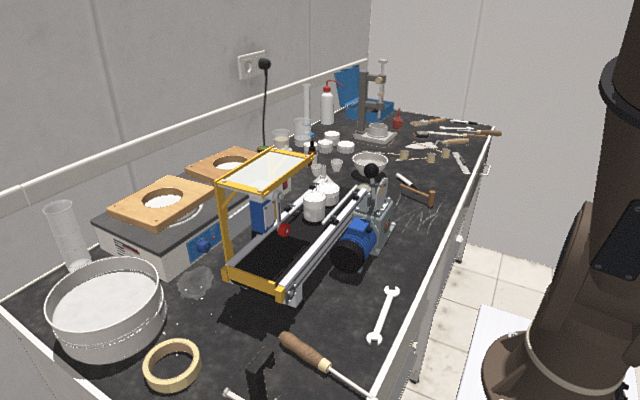

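View pics/side0.png

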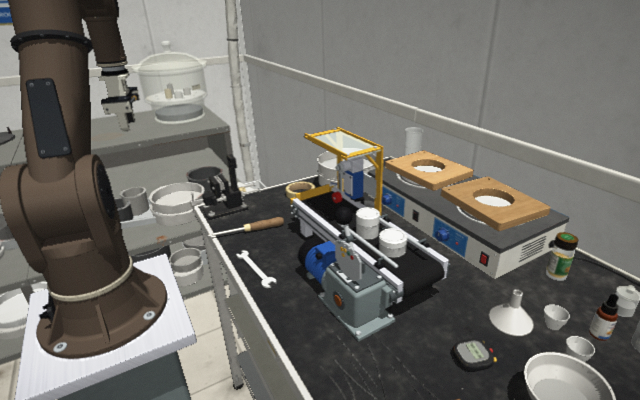

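View pics/wrist0.png

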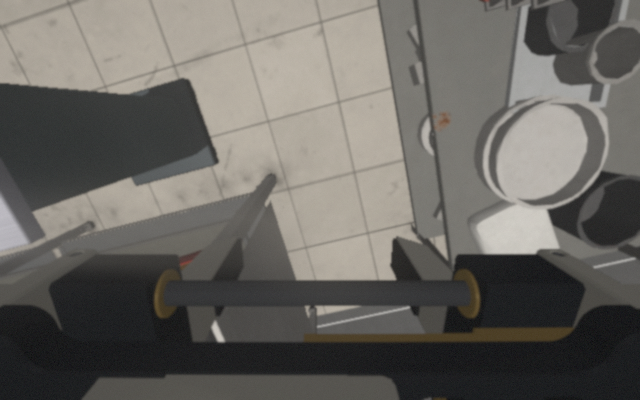

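Run:
```python
import cv2
a=cv2.imread("pics/scene0.png")[140:310,200:420]; cv2.imwrite("pics/sc_c.png",cv2.resize(a,None,fx=3.5,fy=3.5,interpolation=cv2.INTER_CUBIC))
a=cv2.imread("pics/side0.png")[120:340,280:460]; cv2.imwrite("pics/si_c.png",cv2.resize(a,(491,600),interpolation=cv2.INTER_CUBIC))
```

```text
(no output)
```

View pics/sc_c.png

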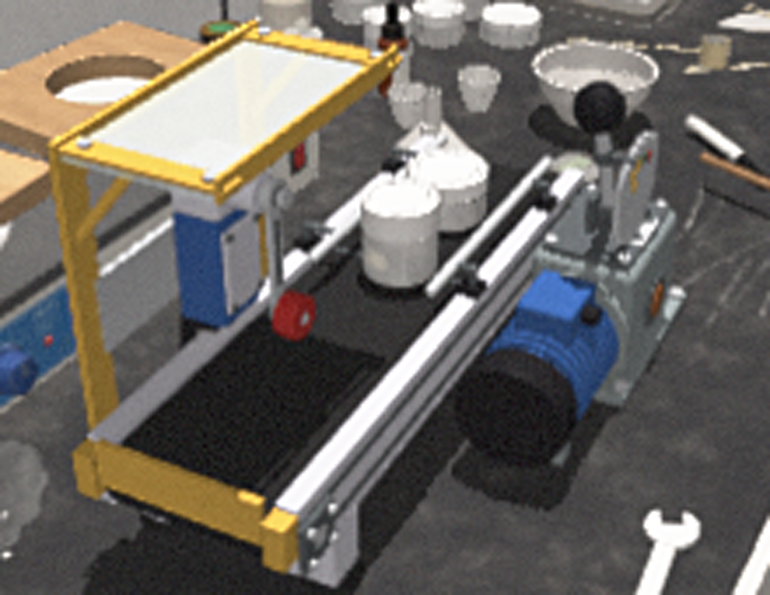

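View pics/si_c.png

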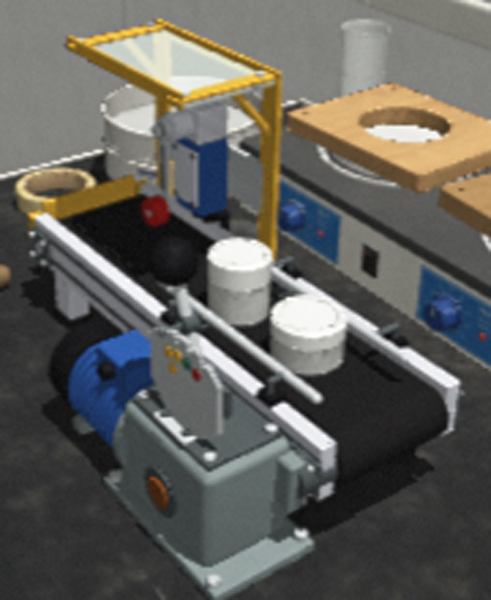

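```bash
cat > h.py <<'E'
import numpy as np,cv2
from scipy.spatial.transform import Rotation as R
def ray(d,u,v):
    p=cv2.undistortPoints(np.array([[[u,v]]],float),np.array(d["camera_matrix"]),np.array(d["distortion"]))[0,0]
    return R.from_rotvec(d["attitude"]).as_matrix()@np.array([p[0],p[1],1.0])
def at_z(d,u,v,z):
    r=ray(d,u,v); e=np.array(d["eye"]); return e+r*(z-e[2])/r[2]
def depth(d,u,v):
    return np.array(d["eye"])+ray(d,u,v)*d["range_z"][int(round(v)),int(round(u))]
def tri(d1,p1,d2,p2):
    a,b=ray(d1,*p1),ray(d2,*p2);e1,e2=np.array(d1["eye"]),np.array(d2["eye"])
    t=np.linalg.lstsq(np.c_[a,-b],e2-e1,rcond=None)[0]
    q1,q2=e1+a*t[0],e2+b*t[1]; return (q1+q2)/2,np.linalg.norm(q1-q2)
def proj(d,P):
    M=R.from_rotvec(d["attitude"]).as_matrix()
    c=(np.atleast_2d(P)-d["eye"])@M
    return cv2.projectPoints(c,np.zeros(3),np.zeros(3),np.array(d["camera_matrix"]),np.array(d["distortion"]))[0][:,0]
E
python3 - <<'E'
from h import *
S=dict(np.load("scene0.npz"));D=dict(np.load("side0.npz"))
sc=lambda x,y:(200+x/3.5-.36,140+y/3.5-.36)
si=lambda x,y:(280+x/2.7277-.32,120+y/2.7277-.32)
for n,a,b in [("knob",(600,107),(175,258)),("roller",(299,315),(155,210)),("tall top",(402,197),(240,254)),("wide top",(452,168),(308,322))]:
    p,e=tri(S,sc(*a),D,si(*b)); print(n,p.round(4),round(e,4),depth(S,*sc(*a)).round(4),depth(D,*si(*b)).round(4))
print("endplate outer bottom corners z~?")
for n,a in [("endplate left top",(90,447)),("right top",(270,515)),]:
    print(n,at_z(S,*sc(*a),.104).round(4),depth(S,*sc(*a)).round(4))
for n,a in [("roof FL",(225,195)),("roof FR",(395,57)),("roof BL",(55,150)),("roof BR",(255,25))]:
    print(n,at_z(S,*sc(*a),.27).round(4),depth(S,*sc(*a)).round(4))
for n,a in [("roof FL",(70,42)),("roof FR",(180,98)),("roof BR",(278,72)),("BL",(162,24))]:
    print(n,at_z(D,*si(*a),.27).round(4),depth(D,*si(*a)).round(4))
E
```

```text
knob [ 0.4539 -0.2325  0.2098] 0.0042 [ 0.4468 -0.2179  0.2156] [ 0.4474 -0.2455  0.2199]
roller [ 0.5584 -0.0289  0.1303] 0.0043 [ 0.552  -0.0221  0.1345] [ 0.5552 -0.037   0.1365]
tall top [ 0.5625 -0.1609  0.1458] 0.0029 [ 0.5601 -0.1586  0.1463] [ 0.5622 -0.1629  0.1481]
wide top [ 0.5687 -0.247   0.1253] 0.0002 [0.1756 0.5085 0.5767] [ 0.5622 -0.2546  0.1317]
endplate outer bottom corners z~?
endplate left top [0.6061 0.106  0.104 ] [0.6197 0.0933 0.0891]
right top [0.4893 0.101  0.104 ] [0.4971 0.0909 0.0923]
roof FL [0.5239 0.0736 0.27  ] [0.5249 0.0723 0.2691]
roof FR [ 0.5377 -0.1115  0.27  ] [ 0.5336 -0.1046  0.2735]
roof BL [0.6275 0.0788 0.27  ] [0.6256 0.0806 0.2713]
roof BR [ 0.6386 -0.1114  0.27  ] [ 0.6336 -0.1048  0.2733]
roof FL [0.5344 0.0796 0.27  ] [0.5288 0.0681 0.2742]
roof FR [ 0.5438 -0.0997  0.27  ] [ 0.5363 -0.1117  0.2756]
roof BR [ 0.6472 -0.0944  0.27  ] [ 0.6361 -0.1088  0.2766]
BL [0.6353 0.0785 0.27  ] [0.6269 0.0646 0.2751]
```

```bash
cat >> h.py <<'E'
def W(p,o=(0.563,-0.129,0.0505)):
    p=np.atleast_2d(p)/1000.; c,s=np.cos(o[2]),np.sin(o[2])
    return np.c_[o[0]+c*p[:,0]-s*p[:,1],o[1]+s*p[:,0]+c*p[:,1],p[:,2]]
def knob(q): 
    a=q-.13; return [-116,-140+105*np.sin(a),112+105*np.cos(a)]
E
python3 - <<'E'
from h import *
from scipy.optimize import least_squares
S=dict(np.load("scene0.npz"));D=dict(np.load("side0.npz"))
sc=lambda x,y:(200+x/3.5-.36,140+y/3.5-.36)
si=lambda x,y:(280+x/2.7277-.32,120+y/2.7277-.32)
for q in(.26,.52):
    f=lambda o:np.r_[(proj(S,W([knob(q),[-4,100,130]],o))-[sc(600,107),sc(299,315)]).ravel(),(proj(D,W([knob(q),[-4,100,130]],o))-[si(175,258),si(155,210)]).ravel()]
    r=least_squares(f,[.563,-.129,.05]); print(q,r.x.round(4),r.fun.round(1))
o=r.x
pts=W([knob(.52),[0,100,130],[0,100,210],[-28,5,265],[-28,195,265],[77,195,265],[-80,224,104],[80,224,104],[-80,-225,90],[80,-225,90],[-116,-140,112],[-28,100,265]],o)
for n,d,b in[("scene",S,(200,140,3.5,220,170)),("side",D,(280,120,2.7277,180,220))]:
    im=cv2.imread(f"pics/{n}0.png")[b[1]:b[1]+b[4],b[0]:b[0]+b[3]]
    im=cv2.resize(im,None,fx=b[2],fy=b[2],interpolation=cv2.INTER_CUBIC)
    for p in proj(d,pts): cv2.circle(im,tuple(int(v) for v in ((p-b[:2]+.5)*b[2])),4,(255,0,255),1)
    cv2.imwrite(f"pics/ov_{n}.png",im)
E
```

```text
0.26 [ 0.5647 -0.1191  0.0021] [ 3.7 -4.8 -4.1  1.3  0.8  1.6 -1.8 -0.9]
0.52 [ 0.5661 -0.1282  0.0396] [-0.7 -0.5 -0.7 -0.5 -0.5  1.1 -0.7  0.7]
```

View pics/ov_scene.png

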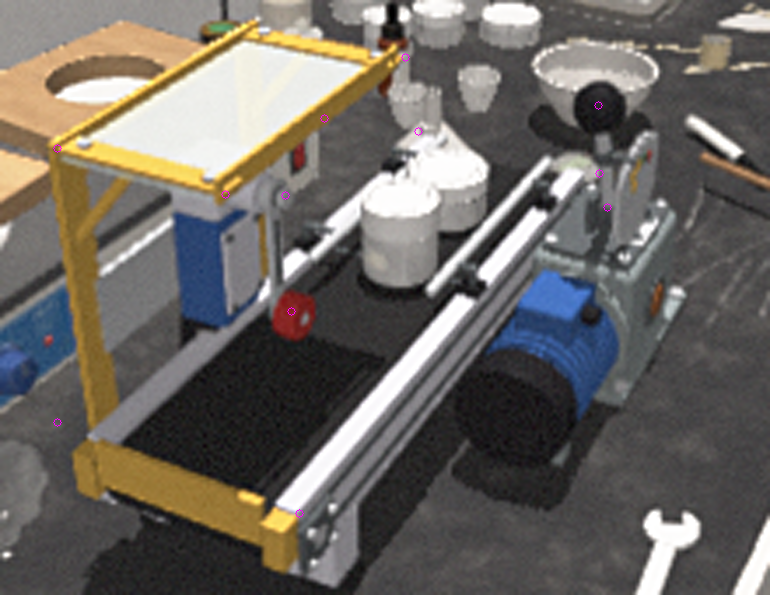

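View pics/ov_side.png

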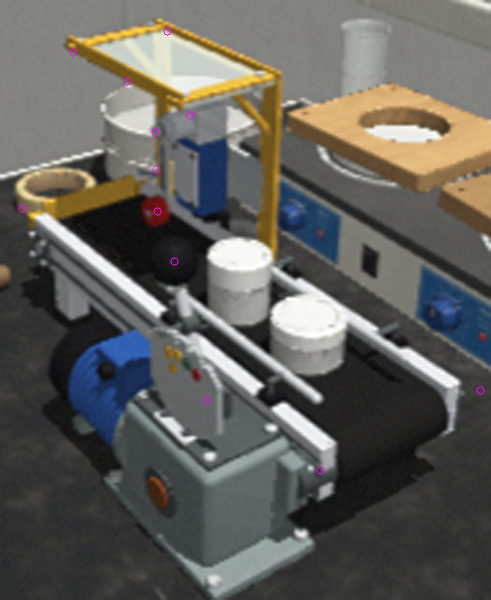

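```bash
cat >> h.py <<'E'
O=(0.566,-0.128,0.042)
def Rt(lean,flip=1,o=O):
    # tool x leaning 'lean' deg away from robot, z along +-conveyor y
    c,s=np.cos(o[2]),np.sin(o[2]); l=np.radians(lean)
    ex=np.array([c,s,0]);ey=np.array([-s,c,0])
    x=np.sin(l)*ex-np.cos(l)*np.array([0,0,1]); z=flip*ey
    return np.c_[x,np.cross(z,x),z]
def row(st,P,Rm=None):
    R0=R.from_rotvec(st["ee_rot"]).as_matrix()
    d=R0.T@(np.array(P)-st["position"])/.8
    w=R.from_matrix(R0.T@Rm).as_rotvec()/np.radians(60) if Rm is not None else np.zeros(3)
    return d.round(4),w.round(3)
E
python3 - <<'E'
from h import *
from cell import status
s=status.observe()
print(R.from_rotvec(s["ee_rot"]).as_matrix().round(3))
print("knob fast,slow,crest,neutral",W([knob(.52),knob(.26),knob(.13),knob(0)],O).round(4))
print("roller",W([0,100,130],O).round(4))
for f in(1,-1): print(f,row(s,[.42,.2,.38],Rt(0,f)),row(s,W(knob(.52),O)[0]+[0,0,.15],Rt(0,f)))
E
```

```text
[[-0.    -0.968  0.25 ]
 [-0.001  0.25   0.968]
 [-1.    -0.    -0.001]]
knob fast,slow,crest,neutral [[ 0.4543 -0.2329  0.2091]
 [ 0.4554 -0.2591  0.2161]
 [ 0.456  -0.2727  0.217 ]
 [ 0.4566 -0.2863  0.2161]]
roller [[ 0.5618 -0.0281  0.13  ]]
1 (array([-0.1918, -0.4458, -0.4076]), array([-0.282, -0.001, -0.   ])) (array([-0.1651, -0.6227, -0.9207]), array([-0.282, -0.001, -0.   ]))
-1 (array([-0.1918, -0.4458, -0.4076]), array([ 2.718e+00, -0.000e+00,  2.000e-03])) (array([-0.1651, -0.6227, -0.9207]), array([ 2.718e+00, -0.000e+00,  2.000e-03]))
```

>>> step_arm([
  [-1,-0.05,0,0,0,0,0],
  [-1,-0.1,-0.02,-0.02,0,0,0],
  [-1,-0.15,-0.06,-0.06,-0.05,0,0],
  [-1,-0.19,-0.1,-0.1,-0.1,0,0],
  [-1,-0.19,-0.14,-0.14,-0.15,0,0],
  [-1,-0.19,-0.19,-0.18,-0.2,0,0],
  [-1,-0.19,-0.24,-0.22,-0.25,0,0],
  [-1,-0.19,-0.29,-0.26,-0.28,0,0],
  [-1,-0.19,-0.33,-0.3,-0.28,0,0],
  [-1,-0.19,-0.37,-0.34,-0.28,0,0],
  [-1,-0.19,-0.41,-0.37,-0.28,0,0],
  [-1,-0.19,-0.446,-0.408,-0.28,0,0],
])

```text
clock: 1.15
position: [0.384, 0.2555, 0.3785]
ee_rot: [-1.239, 1.19, 1.239]
force: [1.4, 0.3, 0.2]
width: 1.001
```

Run:
```python
from h import *
from cell import status
s=status.observe()
print(s["clock"],s["position"],s["joints"].round(3) if hasattr(s["joints"],'round') else s["joints"])
print(row(s,W(knob(.52),O)[0]+[0,0,.10],Rt(0,1)))
```

```text
1.15 [0.38401443 0.25549299 0.37851037] [-0.918  0.056  0.231  1.705 -0.013  1.382  0.926]
(array([ 0.0865, -0.0632, -0.6135]), array([-0.002,  0.   ,  0.   ]))
```

>>> step_arm([
  [-1,0,-0.01,-0.05,0,0,0],
  [-1,0,-0.01,-0.1,0,0,0],
  [-1,0,-0.02,-0.15,0,0,0],
  [-1,0,-0.02,-0.2,0,0,0],
  [-1,0,-0.02,-0.25,0,0,0],
  [-1,0,-0.02,-0.3,0,0,0],
  [-1,0,-0.03,-0.35,0,0,0],
  [-1,0,-0.03,-0.4,0,0,0],
  [-1,0,-0.03,-0.45,0,0,0],
  [-1,0,-0.03,-0.5,0,0,0],
  [-1,0,-0.03,-0.53,0,0,0],
  [-1,0,-0.03,-0.53,0,0,0],
])

```text
clock: 2.15
position: [0.4233, -0.1708, 0.3787]
ee_rot: [-1.235, 1.195, 1.232]
force: [-0.4, 0.7, -0.1]
width: 1.0
```

```bash
cat > look.py <<'E'
import sys
from h import *
from cell import status,cams
def look(n,tag):
    s=status.observe(); d=cams.get_image(n)
    if n=="wrist":
        T=np.eye(4);T[:3,:3]=R.from_rotvec(s["ee_rot"]).as_matrix();T[:3,3]=s["position"]
        C=T@np.array(d["tool_from_camera"]); d["eye"]=C[:3,3]; d["attitude"]=R.from_matrix(C[:3,:3]).as_rotvec()
    cv2.imwrite(f"pics/{tag}.png",np.ascontiguousarray(d["pixels"][:,:,::-1])); np.savez(f"{tag}.npz",**d); return d
if __name__=="__main__":
    for n in sys.argv[2:]: look(n,f"{n}_{sys.argv[1]}")
    s=status.observe(); print(s["clock"],np.round(s["position"],4),np.round(s["joints"],3))
E
python3 look.py 1 wrist
python3 - <<'E'
from h import *
from cell import status
s=status.observe()
print(row(s,W(knob(.52),O)[0]+[0,0,.10],Rt(0,1)))
E
```

```text
2.2 [ 0.4237 -0.1678  0.3784] [-0.451  0.023  0.749  1.744 -0.016  1.38   1.906]
(array([ 0.0867, -0.0354, -0.0825]), array([-0.007, -0.   , -0.   ]))
```

View pics/wrist_1.png

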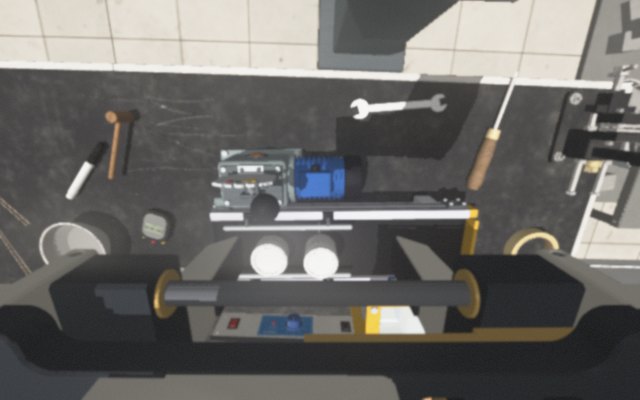

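Run:
```python
from h import *
d=dict(np.load("wrist_1.npz"))
im=cv2.imread("pics/wrist_1.png")[130:290,190:490]
cv2.imwrite("pics/w1c.png",cv2.resize(im,(788,420),interpolation=cv2.INTER_CUBIC))
print(at_z(d,264,207,.209),at_z(d,264,207,.216))
print(proj(d,W([knob(.52),knob(.26),[-80,224,104],[-80,-225,104],[-160,40,100],[-28,195,265]],O)).round(1))
```

```text
[ 0.45336499 -0.2346465   0.209     ] [ 0.45096598 -0.23334788  0.216     ]
[[265.5 207.8]
 [242.4 209.9]
 [480.1 206.4]
 [200.7 208.6]
 [367.4 157. ]
 [524.5 295.9]]
```

View pics/w1c.png

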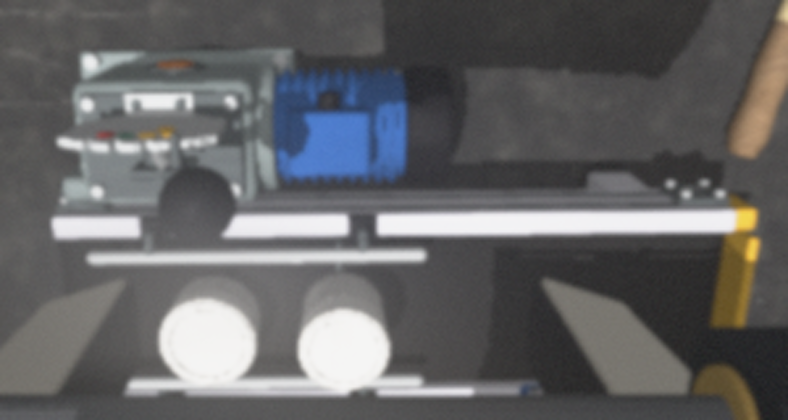

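>>> step_arm([
  [-0.09,0.02,-0.02,-0.04,-0.004,0,0],
  [-0.09,0.05,-0.038,-0.082,-0.007,0,0],
  [-0.09,0.08,-0.038,-0.082,-0.007,0,0],
  [-0.09,0.08,-0.038,-0.082,-0.007,0,0],
  [-0.09,0.08,-0.038,-0.082,-0.007,0,0],
  [-0.09,0.08,-0.038,-0.082,-0.007,0,0],
])

```text
clock: 2.7
position: [0.4578, -0.2282, 0.3154]
ee_rot: [-1.245, 1.185, 1.245]
force: [-0.2, -0.5, 1.4]
width: 0.614
```

```bash
python3 look.py 2 wrist side
python3 - <<'E'
from h import *
from cell import status
s=status.observe()
print(s["width"],row(s,[.454,-.2335,.197],Rt(0,1)))
im=cv2.imread("pics/side_2.png")[120:340,260:460]
cv2.imwrite("pics/s2c.png",cv2.resize(im,None,fx=2.7,fy=2.7,interpolation=cv2.INTER_CUBIC))
E
```

```text
2.8 [ 0.4582 -0.2286  0.316 ] [-0.309  0.207  0.826  1.751 -0.162  1.251  2.177]
0.5598527585573188 (array([ 0.1487,  0.0059, -0.0059]), array([0.007, 0.   , 0.002]))
```

View pics/wrist_2.png

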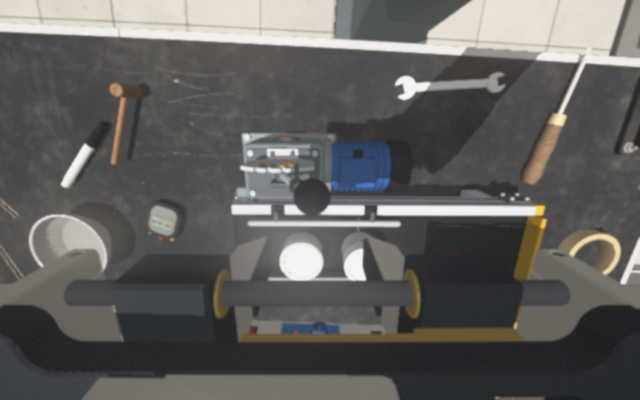

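View pics/s2c.png

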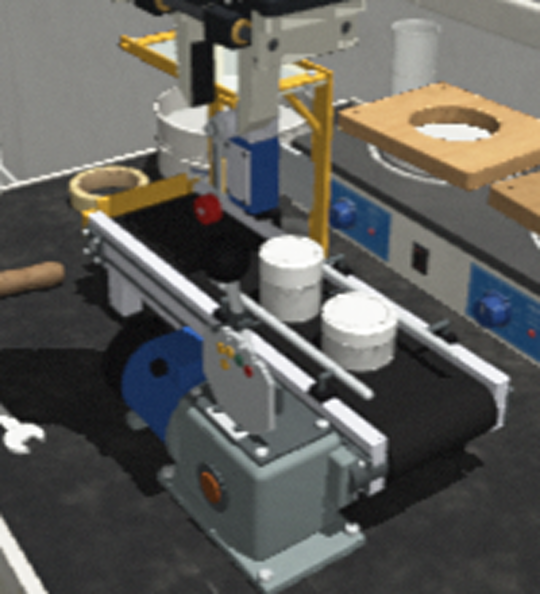

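Run:
```python
from h import *
d=dict(np.load("wrist_2.npz"))
print(at_z(d,312,196.5,.209))
```

```text
[ 0.45397629 -0.23344629  0.209     ]
```

>>> step_arm([
  [-0.09,0.0,0.006,-0.007,0,0,0],
  [-0.09,0.03,0.006,-0.007,0,0,0],
  [-0.09,0.06,0.006,-0.007,0,0,0],
])

```text
clock: 3.05
position: [0.4537, -0.2361, 0.2679]
ee_rot: [-1.247, 1.183, 1.24]
force: [0.0, 0.3, -0.7]
width: 0.547
```

Knob position confirmed (0.454, -0.233). Descending with the loose cage.

>>> step_arm([
  [-0.09,0.03,0,0.001,0,0,0],
  [-0.09,0.06,0,0.001,0,0,0],
  [-0.09,0.08,0,0.001,0,0,0],
  [-0.09,0.088,0,0.001,0,0,0],
  [-0.09,0.088,0,0.001,0,0,0],
  [-0.09,0.088,0,0.001,0,0,0],
])

```text
clock: 3.55
position: [0.4532, -0.2348, 0.1971]
ee_rot: [-1.245, 1.186, 1.243]
force: [-0.7, 0.1, 0.6]
width: 0.544
```

```bash
python3 look.py 3 wrist
python3 - <<'E'
from h import *
from cell import status
s=status.observe()
print(s["width"],s["force"],row(s,[.456,-.287,.199],Rt(0,1)))
E
```

```text
3.6 [ 0.4535 -0.235   0.1974] [-0.226  0.33   0.782  1.933 -0.278  0.986  2.303]
0.5454147409331432 [0.537612   0.55433004 0.85819034] (array([-0.002 , -0.    , -0.0651]), array([ 0.005, -0.001,  0.002]))
```

View pics/wrist_3.png

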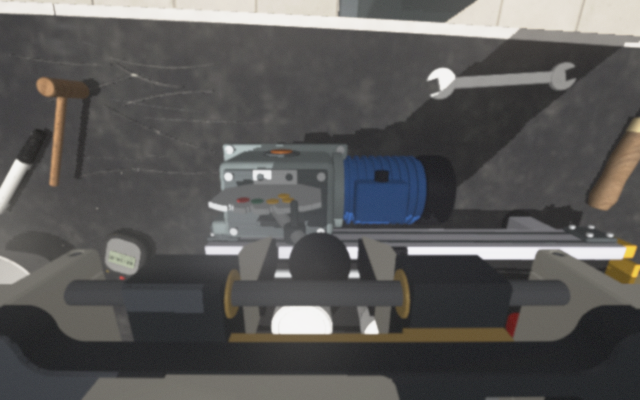

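>>> step_arm([
  [-0.09,0,0,-0.004,0,0,0],
  [-0.09,0,0,-0.008,0,0,0],
  [-0.09,0,0,-0.012,0,0,0],
  [-0.09,0,0,-0.016,0,0,0],
  [-0.09,-0.002,0,-0.02,0,0,0],
  [-0.09,-0.002,0,-0.024,0,0,0],
  [-0.09,-0.003,0,-0.028,0,0,0],
  [-0.09,-0.004,0,-0.032,0,0,0],
  [-0.09,-0.004,0,-0.036,0,0,0],
  [-0.09,-0.004,0,-0.036,0,0,0],
  [-0.09,-0.004,0,-0.036,0,0,0],
])

```text
clock: 4.52
position: [0.4541, -0.2638, 0.1992]
ee_rot: [-1.244, 1.187, 1.244]
force: [0.1, 0.5, -0.7]
width: 0.546
```

```bash
python3 look.py 4 wrist side
python3 - <<'E'
from h import *
from cell import status
s=status.observe()
print(s["width"],s["force"],row(s,[.456,-.287,.200],Rt(0,1)))
im=cv2.imread("pics/side_4.png")[120:340,260:460]
cv2.imwrite("pics/s4c.png",cv2.resize(im,None,fx=2.7,fy=2.7,interpolation=cv2.INTER_CUBIC))
E
```

```text
4.6167 [ 0.4541 -0.2633  0.1992] [-0.162  0.357  0.779  1.897 -0.295  1.006  2.364]
0.5488289025986229 [ 0.30016007  0.23444299 -1.29772817] (array([-0.0011, -0.0009, -0.0297]), array([ 0.005,  0.   , -0.   ]))
```

View pics/wrist_4.png

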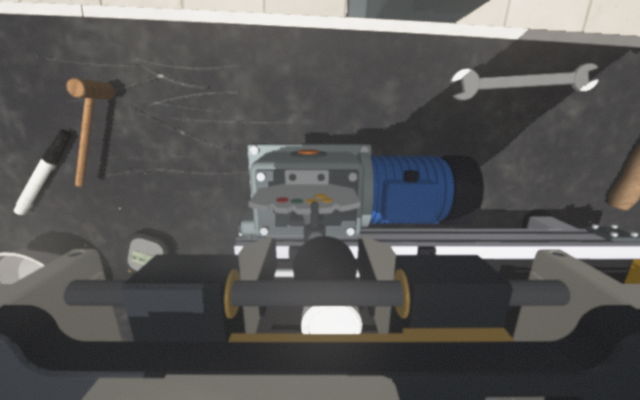

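View pics/s4c.png

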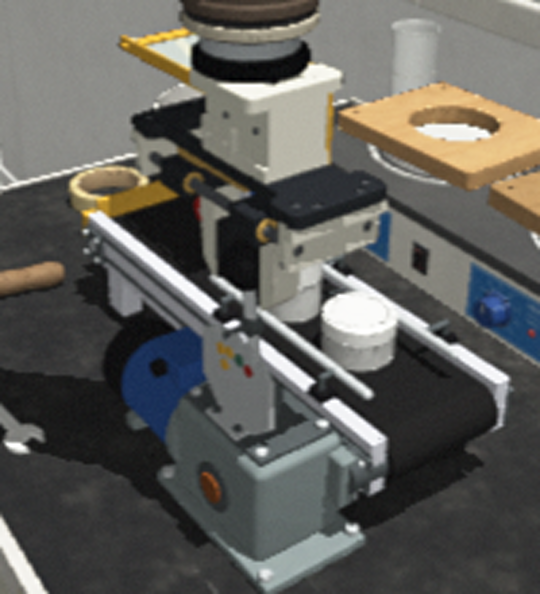

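>>> step_arm([
  [-0.09,0,0,-0.004,0,0,0],
  [-0.09,0,0,-0.008,0,0,0],
  [-0.09,0,0,-0.012,0,0,0],
  [-0.09,0,0,-0.016,0,0,0],
  [-0.09,0,0,-0.02,0,0,0],
  [-0.09,0,0,-0.023,0,0,0],
  [-0.09,0,0,-0.026,0,0,0],
  [-0.09,0,0,-0.026,0,0,0],
  [-0.09,0,0,-0.026,0,0,0],
])

```text
clock: 5.37
position: [0.4551, -0.2845, 0.1992]
ee_rot: [-1.244, 1.187, 1.244]
force: [1.1, 0.0, 1.0]
width: 0.541
```

```bash
python3 look.py 5 wrist side
python3 - <<'E'
from h import *
from cell import status
s=status.observe()
print(s["width"],s["force"],row(s,[.456,-.287,.200],Rt(0,1)))
im=cv2.imread("pics/side_5.png")[120:340,260:460]
cv2.imwrite("pics/s5c.png",cv2.resize(im,None,fx=2.7,fy=2.7,interpolation=cv2.INTER_CUBIC))
E
```

```text
5.4667 [ 0.4551 -0.2841  0.1992] [-0.115  0.378  0.776  1.87  -0.309  1.017  2.408]
0.5416032567812294 [ 0.03170127 -0.36184915 -0.34251005] (array([-0.001 , -0.0009, -0.0036]), array([ 0.005, -0.   , -0.   ]))
```

View pics/wrist_5.png

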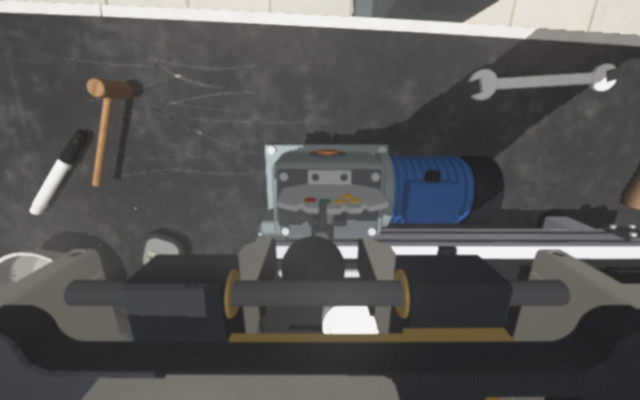

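View pics/s5c.png

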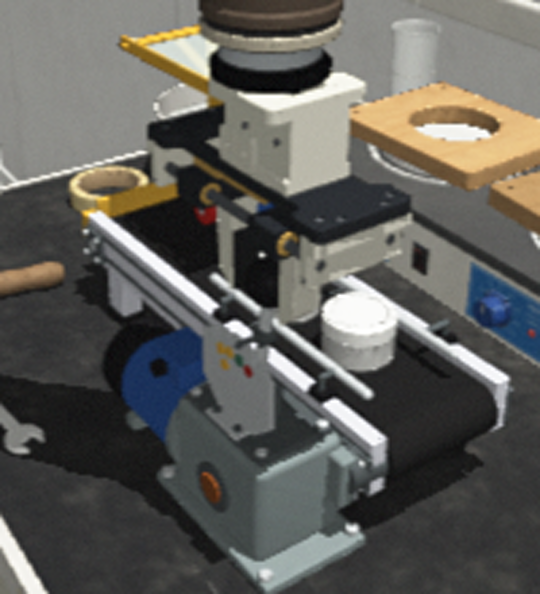

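Run:
```python
from h import *
for n,c in((3,320),(4,326),(5,313)):
    d=dict(np.load(f"wrist_{n}.npz")); print(at_z(d,c,262,.214))
```

```text
[ 0.45048728 -0.23374437  0.214     ]
[ 0.45248485 -0.25921904  0.214     ]
[ 0.45377178 -0.28730977  0.214     ]
```

>>> step_arm([
  [-0.09,-0.02,0,-0.003,0,0,0],
  [-0.09,-0.05,0,-0.003,0,0,0],
  [-0.09,-0.09,0,-0.003,0,0,0],
  [-0.09,-0.13,0,-0.003,0,0,0],
  [-0.09,-0.17,0.03,-0.003,0,0,0],
  [-0.09,-0.2,0.06,-0.003,0,0,0],
  [-0.09,-0.2,0.06,-0.003,0,0,0],
])

```text
clock: 6.05
position: [0.4045, -0.2921, 0.3641]
ee_rot: [-1.245, 1.186, 1.235]
force: [1.4, -1.5, -0.2]
width: 0.544
```

```bash
python3 look.py 6 wrist side scene
python3 - <<'E'
from h import *
im=cv2.imread("pics/side_6.png")[120:340,260:460]
cv2.imwrite("pics/s6c.png",cv2.resize(im,None,fx=2.7,fy=2.7,interpolation=cv2.INTER_CUBIC))
im=cv2.imread("pics/scene_6.png")[140:310,200:420]
cv2.imwrite("pics/sc6c.png",cv2.resize(im,None,fx=3.5,fy=3.5,interpolation=cv2.INTER_CUBIC))
D=dict(np.load("side_6.npz"))
for n in("side","wrist","scene"): print(n,proj(dict(np.load(n+"_6.npz")),W([knob(0),knob(-.26)],O)).round(1))
E
```

```text
6.2 [ 0.4077 -0.2882  0.3592] [-0.214  0.15   0.858  1.699 -0.118  1.345  2.284]
side [[360.  224.2]
 [368.7 233.8]]
wrist [[320.4 232. ]
 [298.3 229.6]]
scene [[378.2 158.7]
 [381.4 157.5]]
```

View pics/wrist_6.png

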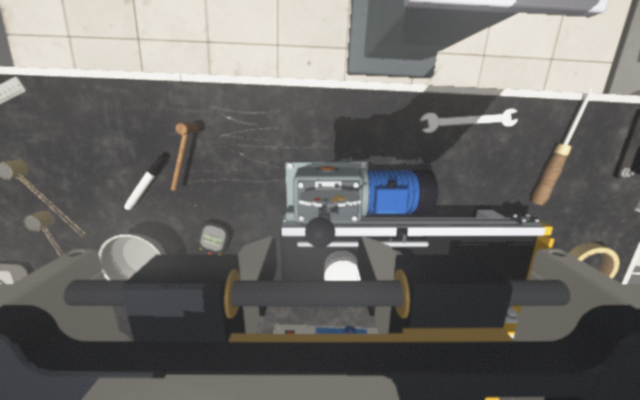

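View pics/s6c.png

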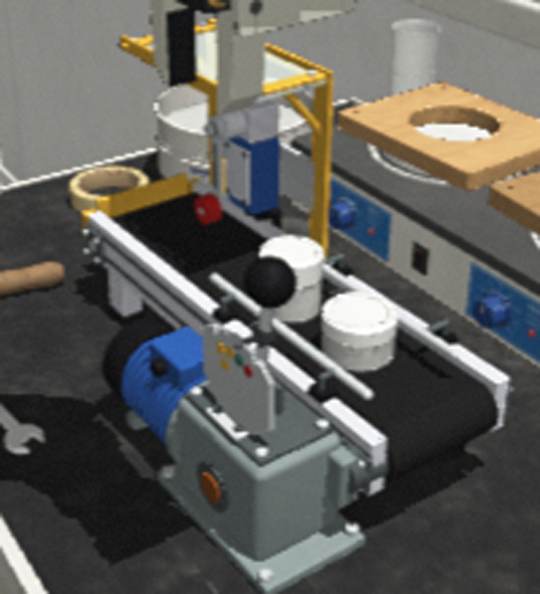

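View pics/sc6c.png

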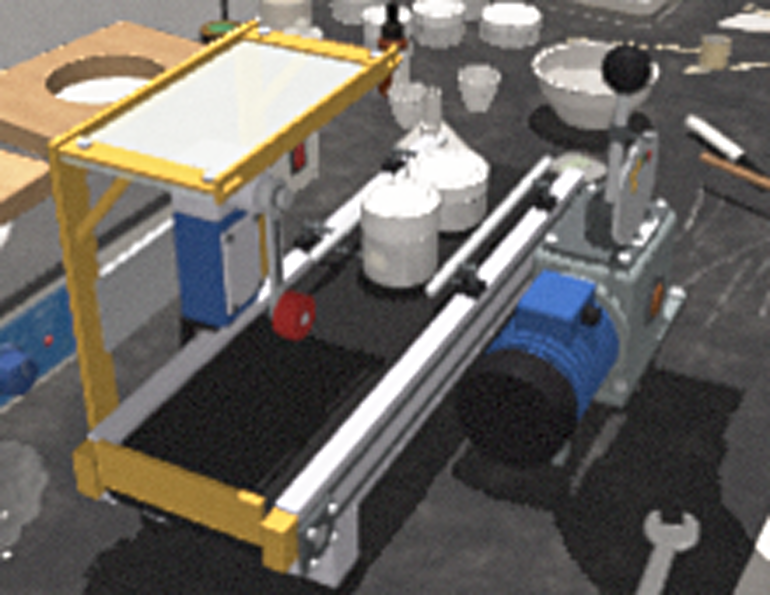

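Run:
```python
from h import *
from cell import status
s=status.observe()
Rm=Rt(40);P=W([8,55,121],O)[0];B=P-.2*Rm[:,0]
print(P,B,Rm.round(3))
print(row(s,B+[0,0,.06],Rm))
```

```text
[ 0.57168362 -0.0727126   0.121     ] [ 0.44323947 -0.07811043  0.27420889] [[ 0.642 -0.765 -0.042]
 [ 0.027 -0.032  0.999]
 [-0.766 -0.643  0.   ]]
(array([ 0.0314, -0.057 ,  0.2602]), array([ 0.006,  0.003, -0.666]))
```

>>> step_arm([
  [1,0,0,0.04,0,0,-0.1],
  [1,0,-0.01,0.08,0,0,-0.2],
  [1,0,-0.02,0.13,0,0,-0.3],
  [1,0.01,-0.03,0.18,0,0,-0.4],
  [1,0.02,-0.04,0.22,0,0,-0.5],
  [1,0.03,-0.05,0.25,0,0,-0.6],
  [1,0.031,-0.057,0.26,0.006,0,-0.666],
  [1,0.031,-0.057,0.26,0.006,0,-0.666],
  [1,0.031,-0.057,0.26,0.006,0,-0.666],
  [1,0.031,-0.057,0.26,0.006,0,-0.666],
])

```text
clock: 7.03
position: [0.4437, -0.0794, 0.3347]
ee_rot: [-1.476, 0.654, 0.716]
force: [1.1, -0.1, 0.3]
width: 0.006
```

```bash
python3 look.py 7 wrist side
python3 - <<'E'
from h import *
from cell import status
s=status.observe()
Rm=Rt(40);P=W([8,55,121],O)[0];B=P-.2*Rm[:,0]
print(s["width"],row(s,B,Rm),row(s,P,Rm))
E
```

```text
7.1333 [ 0.4441 -0.0795  0.3352] [-0.303 -0.378  0.314  2.341  0.147  0.468  1.535]
0.004971766128296046 (array([0.0578, 0.0497, 0.0017]), array([-0.002,  0.001, -0.001])) (array([0.3078, 0.0494, 0.0015]), array([-0.002,  0.001, -0.001]))
```

View pics/wrist_7.png

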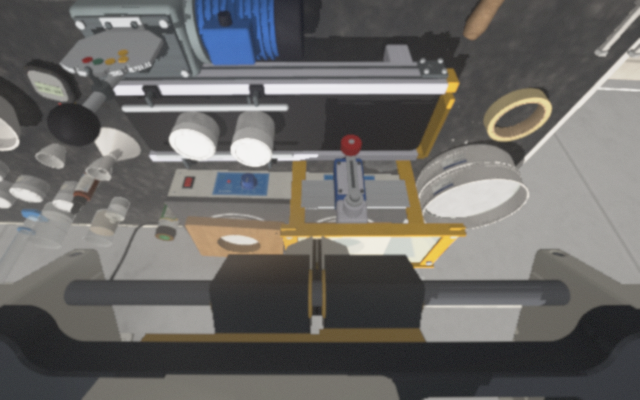

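View pics/side_7.png

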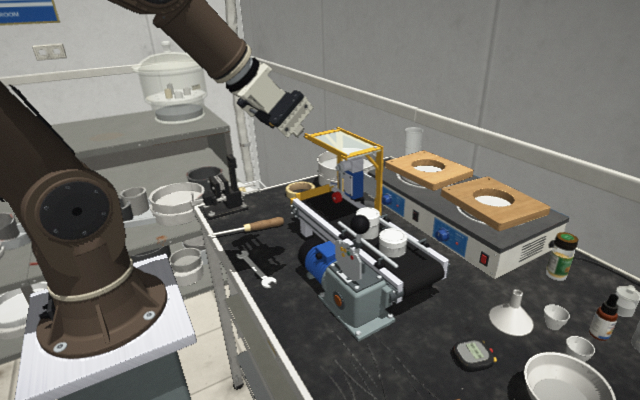

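Run:
```python
from h import *
from cell import status
d=dict(np.load("wrist_7.npz"))
im=cv2.imread("pics/wrist_7.png")[110:290,260:500]
cv2.imwrite("pics/w7c.png",cv2.resize(im,None,fx=3.3,fy=3.3,interpolation=cv2.INTER_CUBIC))
print(proj(d,W([[-7.5,100,130],[0,100,130],[-28,5,265],[-28,195,265],knob(0)],O)).round(1))
s=status.observe()
Rm=Rt(40);P=W([8,55,121],O)[0];B=P-.12*Rm[:,0];print(row(s,B,Rm))
```

```text
[[351.5 141.8]
 [350.9 145.7]
 [269.4 223.9]
 [455.3 223.6]
 [ 75.4 125.1]]
(array([0.1578, 0.0496, 0.0016]), array([-0.002,  0.001, -0.001]))
```

View pics/w7c.png

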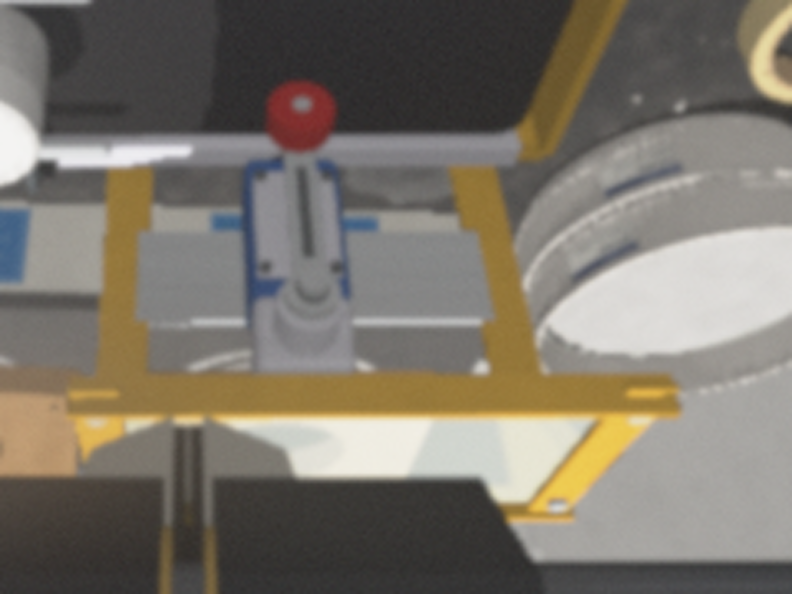

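Run:
```python
from h import *
d=dict(np.load("wrist_7.npz"));T=d["tool_from_camera"];z=d["range_z"]
K=d["camera_matrix"]
v,u=np.mgrid[200:300,260:380]; zz=z[200:300,260:380]
p=cv2.undistortPoints(np.c_[u.ravel(),v.ravel()].astype(float)[:,None],K,d["distortion"])[:,0]
c=np.c_[p,np.ones(len(p))]*zz.ravel()[:,None]; t=c@T[:3,:3].T+T[:3,3]; m=(zz.ravel()>0)&(zz.ravel()<.25)
t=t[m]*1000
for a in range(-80,12,8):
    k=t[(t[:,0]>=a)&(t[:,0]<a+8)]
    if len(k): print(a,len(k),"z",k[:,2].min().round(1),k[:,2].max().round(1),"y",k[:,1].min().round(1),k[:,1].max().round(1))
```

```text
-80 1413 z -19.6 20.1 y 28.8 37.3
-72 389 z -20.0 20.5 y 32.5 36.9
-48 47 z -2.8 1.4 y 8.5 10.0
-40 112 z -3.9 2.5 y 8.6 11.6
-32 105 z -4.1 2.7 y 8.6 11.6
-24 342 z -17.7 16.4 y 8.9 11.9
-16 357 z -17.7 16.3 y 8.8 11.7
-8 175 z -12.6 12.9 y 8.9 11.7
0 15 z -4.6 3.8 y 9.0 11.3
```

>>> step_arm([
  [1,0.03,0.01,0.0015,0,0,0],
  [1,0.06,0.02,0.0015,0,0,0],
  [1,0.1,0.03,0.0015,0,0,0],
  [1,0.13,0.04,0.0015,0,0,0],
  [1,0.157,0.05,0.0015,0,0,0],
  [1,0.157,0.05,0.0015,0,0,0],
  [1,0.157,0.05,0.0015,0,0,0],
])

```text
clock: 7.72
position: [0.4861, -0.087, 0.2317]
ee_rot: [-1.482, 0.675, 0.701]
force: [-0.8, -0.5, 0.1]
width: 0.007
```

```bash
python3 look.py 8 scene side
python3 - <<'E'
from h import *
from cell import status
s=status.observe()
im=cv2.imread("pics/side_8.png")[80:300,220:440]
cv2.imwrite("pics/s8c.png",cv2.resize(im,None,fx=2.7,fy=2.7,interpolation=cv2.INTER_CUBIC))
im=cv2.imread("pics/scene_8.png")[130:310,200:420]
cv2.imwrite("pics/sc8c.png",cv2.resize(im,None,fx=3.3,fy=3.3,interpolation=cv2.INTER_CUBIC))
Rm=Rt(40);P=W([8,55,121],O)[0]
print(s["width"],row(s,P,Rm))
E
```

```text
7.8167 [ 0.486  -0.0859  0.2317] [-0.816 -0.214  0.857  2.494  0.813  0.135  0.918]
0.0032714225541194547 (array([0.175 , 0.0054, 0.0154]), array([-0.002, -0.019, -0.006]))
```

View pics/sc8c.png

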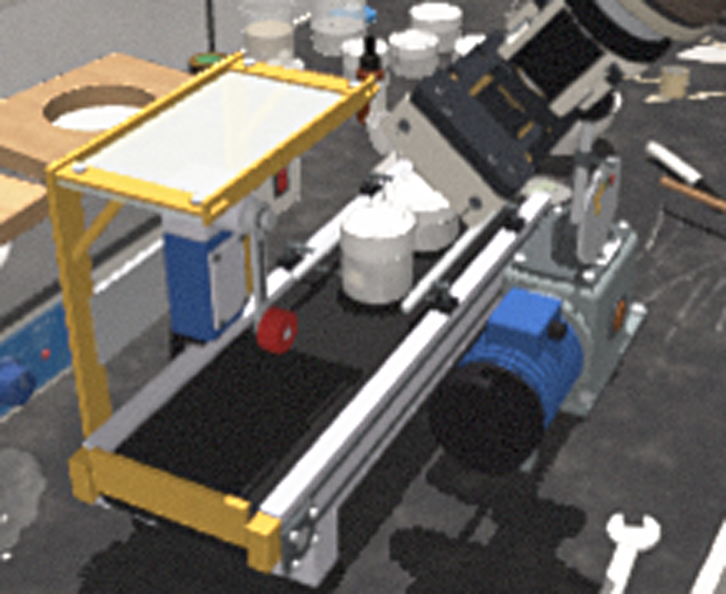

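View pics/s8c.png

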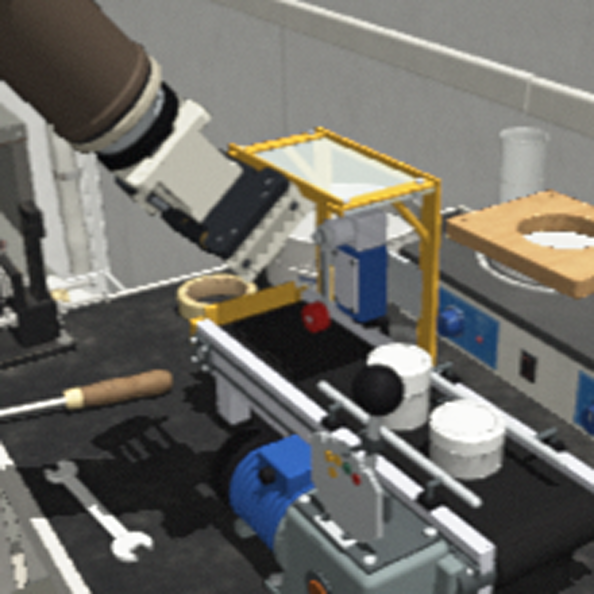

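```bash
cat > kin.py <<'E'
from h import *
from scipy.optimize import least_squares
import itertools
J=np.array([[-1.4206,.4352,.025,1.5741,-.0116,1.134,-.0751],[-.918,.056,.231,1.705,-.013,1.382,.926],[-.451,.023,.749,1.744,-.016,1.380,1.906],[-.309,.207,.826,1.751,-.162,1.251,2.177],[-.226,.33,.782,1.933,-.278,.986,2.303],[-.162,.357,.779,1.897,-.295,1.006,2.364],[-.115,.378,.776,1.87,-.309,1.017,2.408],[-.214,.15,.858,1.699,-.118,1.345,2.284],[-.303,-.378,.314,2.341,.147,.468,1.535],[-.816,-.214,.857,2.494,.813,.135,.918]])
P=np.array([[.1562,.6046,.2259],[.384,.2555,.3785],[.4237,-.1678,.3784],[.4582,-.2286,.316],[.4535,-.235,.1974],[.4541,-.2633,.1992],[.4551,-.2841,.1992],[.4077,-.2882,.3592],[.4441,-.0795,.3352],[.486,-.0859,.2317]])
X=np.array([[0,0,-1]]*8+[Rt(40)[:,0]]*2)
def E(ax,a): return R.from_euler(ax,a).as_matrix()
def fk(j,q,s):
    o1,h,a1,L1,a,L2,b,Lt,c,o7=q
    M=E('z',-j[0]+o1); p=np.array([0,0,h])+M@[a1,0,0]
    M=M@E('y',j[1]); p=p+M@[0,0,L1]; M=M@E('z',s[0]*j[2]); p=p+M@[a,0,0]
    M=M@E('y',j[3]); p=p+M@[b,0,L2]; M=M@E('z',s[1]*j[4])@E('y',j[5]); p=p+M@[c,0,Lt]
    M=M@E('z',s[2]*j[6]+o7)
    return p,M
def fit():
    best=None
    for s0,s1 in itertools.product((1,-1),repeat=2):
        s=(s0,s1,-1)
        f=lambda q:np.concatenate([np.r_[fk(j,q,s)[0]-p,.05*(fk(j,q,s)[1][:,2]-x)] for j,p,x in zip(J,P,X)])
        r=least_squares(f,[0,.35,0,.4,0,.4,0,.25,0,0],x_scale=.1)
        print(s,r.cost,np.abs(r.fun).max(),r.x.round(3))
        if best is None or r.cost<best[1].cost: best=(s,r)
    return best
if __name__=="__main__":
    s,r=fit(); np.save("q.npy",np.r_[r.x,s])
E
python3 kin.py
```

```text
(1, 1, -1) 0.08367468800704374 0.1607830886259336 [-0.37   0.508  0.574  0.703 -0.416  0.268  0.376  0.528 -0.02  -7.176]
(1, -1, -1) 0.0903624725146886 0.1936221075842936 [-4.5700e-01  8.7000e-02  5.6700e-01  2.1100e-01 -1.4000e-02  6.0000e-03
  5.4000e-02 -5.5000e-02  1.2300e-01 -2.9959e+01]
(-1, 1, -1) 0.005745837942091191 0.03812834053511727 [-0.096  0.026  0.044  0.241  0.087  0.26  -0.216  0.06  -0.035  7.584]
(-1, -1, -1) 0.00040943919566732316 0.012227127784985525 [-9.6000e-02  2.3900e-01  9.0000e-03  5.0400e-01  2.9000e-02  4.0700e-01
 -4.2000e-02  3.2500e-01  6.0000e-03 -1.6312e+01]
```

```bash
cat > ik.py <<'E'
from kin import *
q=np.load("q.npy");s=q[-3:];q=q[:-3]
lo=np.array([-2.62,-.44,-1.27,.08,-1.32,.12,-2.74]);hi=np.array([2.62,2.09,1.32,2.57,4.46,2,2.74])
def ik(Pt,xd,j0):
    mid=(lo+hi)/2
    def f(j):
        p,M=fk(j,q,s); m=np.minimum(j-lo,hi-j)
        return np.r_[(p-Pt)*100,(M[:,2]-xd)*20,.02*(j-j0),1.0*np.maximum(0,.25-m[[1,3,5]])]
    best=None
    for k in range(6):
        st=np.clip(j0+np.random.default_rng(k).normal(0,.4,7)*(k>0),lo+.01,hi-.01)
        r=least_squares(f,st,bounds=(lo,hi))
        if best is None or r.cost<best.cost: best=r
    j=best.x;p,M=fk(j,q,s)
    return j,np.linalg.norm(p-Pt)*1e3
if __name__=="__main__":
  j0=J[8]
  for lean in(34,40,46):
    for back in(.25,.2,.15,.1,.05,0):
        Rm=Rt(lean);Pt=W([8,55,121],O)[0]-back*Rm[:,0]
        j,e=ik(Pt,Rm[:,0],j0); m=np.minimum(j-lo,hi-j)[:6]
        print(lean,back,j.round(2),round(e,1),"marg",m.min().round(2),m.argmin()+1)
E
python3 ik.py
```

```text
34 0.25 [ 0.23 -0.32  0.01  2.31 -0.35  0.62  1.54] 0.0 marg 0.12 2
34 0.2 [ 0.12 -0.22  0.07  2.35 -0.37  0.48  1.54] 0.0 marg 0.22 2
34 0.15 [ 0.27 -0.12 -0.08  2.37 -0.55  0.36  1.54] 0.0 marg 0.2 4
34 0.1 [-1.1   0.05  1.32  2.38 -0.91  0.3   1.54] 0.1 marg 0.0 3
34 0.05 [-0.28  0.13  0.47  2.39 -1.32  0.24  1.54] 0.2 marg 0.0 5
34 0 [ 0.21  0.24 -0.11  2.34 -1.32  0.12  1.54] 2.9 marg 0.0 6
40 0.25 [ 0.3  -0.39  0.02  2.45 -0.59  0.52  1.54] 0.1 marg 0.05 2
40 0.2 [ 0.21 -0.27  0.05  2.48 -0.72  0.37  1.54] 0.0 marg 0.09 4
40 0.15 [ 1.01 -0.19 -0.7   2.5  -1.28  0.41  1.54] 0.0 marg 0.04 5
40 0.1 [-1.13 -0.05  1.32  2.47 -1.32  0.17  1.54] 3.5 marg 0.0 3
40 0.05 [ 0.64  0.13 -0.52  2.41 -1.32  0.12  1.54] 6.1 marg 0.0 5
40 0 [ 1.09  0.57 -1.27  2.45  2.14  0.48  1.54] 0.0 marg 0.0 3
46 0.25 [ 0.21 -0.44  0.15  2.57 -0.81  0.41  1.54] 1.7 marg 0.0 2
46 0.2 [-0.54 -0.4   0.65  2.57  0.14  0.15  1.54] 3.3 marg 0.0 4
46 0.15 [-1.12 -0.44  1.08  2.57  1.58  0.23  1.54] 4.3 marg 0.0 4
46 0.1 [-1.04  0.02  1.32  2.57  4.25  0.35  1.54] 3.7 marg 0.0 4
46 0.05 [-0.89  0.41  1.32  2.57  4.23  0.77  1.54] 0.4 marg 0.0 3
46 0 [-0.83  0.68  1.32  2.53  4.18  1.    1.54] 0.1 marg 0.0 3
```

```bash
cat > kin2.py <<'E'
from kin import J,P,X,E
from h import *
from scipy.optimize import least_squares
from cell import status
st=status.observe()
Rs=[R.from_rotvec(v).as_matrix() for v in([-1.022,1.3194,1.0202],[-1.239,1.19,1.239],[-1.235,1.195,1.232],[-1.245,1.185,1.245],[-1.245,1.186,1.243],[-1.244,1.187,1.244],[-1.244,1.187,1.244],[-1.245,1.186,1.235],[-1.476,.654,.716])]
Jn=np.vstack([J[:9],st["joints"]]);Pn=np.vstack([P[:9],st["position"]]);Rs.append(R.from_rotvec(st["ee_rot"]).as_matrix())
N=np.array([[0,0,1],[0,1,0],[1,0,0]])
def fk(j,q):
    M=np.eye(3);p=np.zeros(3)
    ax='zyzyzyz';sg=[-1,1,-1,1,-1,1,-1]
    for i in range(7):
        M=M@E(ax[i],sg[i]*j[i]+(q[0] if i==0 else q[1] if i==6 else 0)); 
        p=p+M@q[2+3*i:5+3*i]
    return p,np.c_[M[:,2],np.cross(M[:,0],M[:,2]),M[:,0]]
def res(q):
    o=[]
    for j,p,r in zip(Jn,Pn,Rs):
        a,M=fk(j,q); o+=[(a-p),.1*(M-r).ravel()]
    return np.concatenate(o+[.003*(q-q0)])
q0=np.zeros(23);q0[0]=-.096;q0[4]=.239;q0[2+3+2]=.504;q0[2+9+2]=.407;q0[2+18+2]=.325
if __name__=="__main__":
    best=None
    for o7 in(0,1.57,3.14,-1.57):
        q0[1]=o7;r=least_squares(res,q0)
        if best is None or r.cost<best.cost:best=r
    q=best.x
    print(best.cost,q.round(3))
    for j,p,r in zip(Jn,Pn,Rs):
        a,M=fk(j,q);print(((a-p)*1e3).round(1),np.degrees(np.arccos(np.clip((np.trace(M.T@r)-1)/2,-1,1))).round(2))
    np.save("q2.npy",q)
E
python3 kin2.py
```

```text
1.0633621056603794e-06 [-0.000e+00  3.142e+00  0.000e+00 -1.800e-02  2.710e-01  0.000e+00
 -1.800e-02  5.300e-01  0.000e+00 -8.000e-03  2.600e-02 -1.000e-03
 -8.000e-03  4.170e-01  0.000e+00 -0.000e+00  1.000e-02 -0.000e+00
 -0.000e+00  2.200e-02 -0.000e+00 -0.000e+00  3.470e-01]
[-0.  0.  0.] 0.04
[-0.  -0.1 -0.2] 0.06
[ 0.1 -0.   0.1] 0.13
[-0.2 -0.1  0.1] 0.14
[0.1 0.  0.1] 0.07
[-0.   0.3 -0.3] 0.06
[-0.1 -0.3  0.1] 0.09
[0.1 0.2 0. ] 0.43
[-0.  0.  0.] 0.1
[ 0. -0. -0.] 0.04
```

```bash
cat > ik2.py <<'E'
from kin2 import fk
from h import *
from scipy.optimize import least_squares
q=np.load("q2.npy")
lo=np.array([-2.62,-.44,-1.27,.08,-1.32,.12,-2.74]);hi=np.array([2.62,2.09,1.32,2.57,4.46,2,2.74])
def pose(c,lean,tilt=0):
    return W(c,O)[0],Rt(lean)@R.from_euler('y',tilt,degrees=True).as_matrix()
def ik(Pt,Rm,j0,w=.01,mg=.2,n=1,seed=0):
    def f(j):
        p,M=fk(j,q); m=np.minimum(j-lo,hi-j)
        return np.r_[(p-Pt)*100,((M-Rm)*30).ravel(),w*(j-j0),.5*np.maximum(0,mg-m)]
    best=None;g=np.random.default_rng(seed)
    for k in range(n):
        r=least_squares(f,np.clip(j0+g.normal(0,.6,7)*(k>0),lo+.01,hi-.01),bounds=(lo,hi))
        if best is None or r.cost<best.cost: best=r
    j=best.x;p,M=fk(j,q)
    return j,np.linalg.norm(p-Pt)*1e3,np.degrees(np.linalg.norm(R.from_matrix(M.T@Rm).as_rotvec())),np.minimum(j-lo,hi-j)
if __name__=="__main__":
  from cell import status
  jc=np.array(status.observe()["joints"])
  for lean in(34,40,46):
   for tilt in(-20,-10,0,10,20):
    for c in([8,55,121],[8,112,121]):
     for j5 in(1.5,3.1):
      js=jc.copy();js[4]=j5;js[6]=1.7-j5
      j,e,a,m=ik(*pose(c,lean,tilt),js,w=.003,n=5)
      print(lean,tilt,c[1],j.round(2),round(e,1),round(a,1),"marg",m.min().round(2),m.argmin()+1)
E
python3 ik2.py
```

```text
34 -20 55 [ 1.05  0.58 -0.9   2.17 -0.52  0.19  2.55] 0.0 0.0 marg 0.07 6
34 -20 55 [ 0.98  0.57 -0.83  2.26  4.46  0.12 -2.44] 21.3 4.0 marg 0.0 6
34 -20 112 [ 1.11  0.7  -1.19  2.22  1.09  0.19  0.88] 0.0 0.0 marg 0.07 6
34 -20 112 [ 0.86  0.52 -0.8   2.28  4.46  0.12 -2.55] 10.4 1.9 marg 0.0 6
34 -10 55 [ 1.09  0.61 -1.13  2.23  1.41  0.24  0.53] 0.0 0.0 marg 0.12 6
34 -10 55 [ 0.67  0.4  -0.53  2.28  4.46  0.12 -2.6 ] 4.5 0.8 marg 0.0 6
34 -10 112 [ 0.95  0.57 -1.11  2.28  1.67  0.27  0.15] 0.0 0.0 marg 0.15 6
34 -10 112 [ 0.36  0.34 -0.32  2.31  4.31  0.15 -2.59] 0.1 0.0 marg 0.03 6
34 0 55 [ 0.83  0.47 -0.94  2.29  1.76  0.32  0.  ] 0.0 0.0 marg 0.2 6
34 0 55 [-0.3   0.32  0.47  2.37  4.25  0.25 -2.59] 0.0 0.0 marg 0.13 6
34 0 112 [ 0.57  0.4  -0.79  2.32  1.83  0.32 -0.22] 0.0 0.0 marg 0.2 6
34 0 112 [ 0.57  0.4  -0.79  2.32  1.83  0.32 -0.22] 0.0 0.0 marg 0.2 6
34 10 55 [ 0.15  0.32 -0.3   2.35  1.89  0.32 -0.36] 0.0 0.0 marg 0.2 6
34 10 55 [ 0.15  0.32 -0.3   2.35  1.9   0.32 -0.36] 0.0 0.0 marg 0.2 6
34 10 112 [-0.2   0.3  -0.07  2.36  1.81  0.32 -0.43] 0.0 0.0 marg 0.2 6
3
[... 2595 characters left out ...]
2.48  2.37  0.72 -0.67] 0.0 0.0 marg 0.09 4
46 0 112 [ 0.76  0.59 -1.07  2.48  2.37  0.72 -0.67] 0.0 0.0 marg 0.09 4
46 10 55 [ 0.73  0.6  -1.07  2.47  2.21  0.89 -0.58] 0.0 0.0 marg 0.1 4
46 10 55 [ 0.73  0.6  -1.07  2.47  2.21  0.89 -0.58] 0.0 0.0 marg 0.1 4
46 10 112 [ 0.54  0.6  -1.07  2.47  2.1   0.99 -0.64] 0.0 0.0 marg 0.1 4
46 10 112 [ 0.54  0.6  -1.07  2.47  2.1   0.99 -0.64] 0.0 0.0 marg 0.1 4
46 20 55 [ 0.52  0.66 -1.07  2.46  2.    1.18 -0.58] 0.0 0.0 marg 0.11 4
46 20 55 [ 0.52  0.66 -1.07  2.46  2.    1.18 -0.58] 0.0 0.0 marg 0.11 4
46 20 112 [ 0.35  0.67 -1.07  2.43  1.89  1.26 -0.63] 0.0 0.0 marg 0.14 4
46 20 112 [ 0.35  0.67 -1.07  2.43  1.89  1.26 -0.63] 0.0 0.0 marg 0.14 4
```

```bash
cat > sim.py <<'E'
from ik2 import *
def run(js,way,n=8,mg=.08,pr=True):
    j=np.array(js)
    prev=None
    for k,(c,l,t) in enumerate(way):
        if prev is None: prev=(c,l,t)
        for i in range(1,n+1):
            f=i/n
            cc=(1-f)*np.array(prev[0])+f*np.array(c)
            jn,e,a,m=ik(*pose(cc,(1-f)*prev[1]+f*l,(1-f)*prev[2]+f*t),j,w=.05,mg=mg)
            st=np.abs(jn-j).max(); j=jn
            if pr and i in(n//2,n): print(k,cc.round(),j.round(2),round(e,1),round(a,1),m.min().round(2),m.argmin()+1,"step",st.round(2))
        prev=(c,l,t)
    return j
if __name__=="__main__":
    from cell import status
    s=status.observe();jc=np.array(s["joints"])
    c0=np.linalg.inv(np.array([[np.cos(O[2]),-np.sin(O[2])],[np.sin(O[2]),np.cos(O[2])]]))@(s["position"][:2]-np.array(O[:2]))*1000
    c0=np.r_[c0,s["position"][2]*1000];print(c0)
    for T in(0,8,15):
        print("tilt",T); b=lambda d:[20-d*np.sin(np.radians(40))*1,50,112+d*np.cos(np.radians(40))]
        run(jc,[(c0,40,0),(b(140),40,T),(b(70),40,T),(b(0),40,T),([20,105,112],40,T)])
E
python3 sim.py
```

```text
[-78.16311746  45.40381226 231.68609124]
tilt 0
0 [-78.  45. 232.] [-0.98 -0.3   0.99  2.5   1.05  0.2   0.71] 0.0 0.0 0.07 4 step 0.0
0 [-78.  45. 232.] [-0.98 -0.3   0.99  2.5   1.05  0.2   0.71] 0.0 0.0 0.07 4 step 0.0
1 [-74.  48. 225.] [-1.05 -0.3   1.05  2.51  1.19  0.2   0.58] 0.0 0.0 0.06 4 step 0.03
1 [-70.  50. 219.] [-1.12 -0.3   1.12  2.51  1.32  0.2   0.44] 0.0 0.0 0.06 4 step 0.03
2 [-47.  50. 192.] [-1.43 -0.44  1.32  2.52  1.62  0.38  0.17] 8.3 0.2 0.0 2 step 0.01
2 [-25.  50. 166.] [-1.47 -0.44  1.32  2.52  1.62  0.42  0.14] 41.7 0.9 0.0 3 step 0.01
3 [ -2.  50. 139.] [-1.5  -0.44  1.32  2.51  1.62  0.45  0.12] 75.5 1.4 0.0 3 step 0.01
3 [ 20.  50. 112.] [-1.52 -0.44  1.32  2.51  1.61  0.47  0.1 ] 109.7 1.7 0.0 2 step 0.01
4 [ 20.  78. 112.] [-1.59 -0.44  1.32  2.52  1.63  0.5   0.03] 106.2 1.3 0.0 2 step 0.02
4 [ 20. 105. 112.] [-1.66 -0.44  1.32  2.53  1.64  0.54 -0.04] 103.8 0.9 0.0 3 step 0.02
tilt 8
0 [-78.  45. 232.] [-0.98 -0.3   0.99  2.5   1.05  0.2   0.71] 0.0 0.0 0.07 4 step 0.0
0 [-78.  45. 232.] [-0.98 -0.3   0.99  2.5   1.05  0.2   0.71] 0.0 0.0 0.07 4 
[... 898 characters left out ...]
-74.  48. 225.] [-0.79 -0.15  0.7   2.52  1.44  0.24  0.16] 0.0 0.0 0.05 4 step 0.12
1 [-70.  50. 219.] [-0.56 -0.04  0.34  2.51  1.54  0.39 -0.11] 0.0 0.0 0.06 4 step 0.09
2 [-47.  50. 192.] [-0.34  0.08  0.14  2.5   1.82  0.36 -0.4 ] 0.0 0.0 0.07 4 step 0.07
2 [-25.  50. 166.] [-0.25  0.19  0.07  2.48  2.05  0.39 -0.64] 0.0 0.0 0.09 4 step 0.05
3 [ -2.  50. 139.] [-0.19  0.28  0.01  2.46  2.19  0.43 -0.79] 0.0 0.0 0.11 4 step 0.03
3 [ 20.  50. 112.] [-0.14  0.38 -0.04  2.43  2.29  0.48 -0.88] 0.0 0.0 0.14 4 step 0.02
4 [ 20.  78. 112.] [-0.23  0.38 -0.03  2.43  2.19  0.5  -0.85] 0.0 0.0 0.14 4 step 0.02
4 [ 20. 105. 112.] [-0.3   0.38 -0.03  2.42  2.09  0.52 -0.82] 0.0 0.0 0.15 4 step 0.02
```

>>> step_arm([
  [1,0,0,0,0,0.06,0],
  [1,0,0,0,0,0.12,0],
  [1,0,0,0,0,0.18,0],
  [1,0,0,0,0,0.24,0],
  [1,0,0,0,0,0.24,0],
  [1,0,0,0,0,0.24,0],
])

```text
clock: 8.32
position: [0.4858, -0.0853, 0.2318]
ee_rot: [-1.584, 0.867, 0.517]
force: [-0.5, 0.5, 0.3]
width: 0.002
```

```bash
cat > go.py <<'E'
import sys
from ik2 import *
from cell import status
# go.py x y z lean tilt
a=[float(v) for v in sys.argv[1:]]
s=status.observe();Pt,Rm=pose(a[:3],a[3],a[4])
c,sn=np.cos(O[2]),np.sin(O[2]);d=s["position"][:2]-np.array(O[:2])
M=R.from_rotvec(s["ee_rot"]).as_matrix()
print("clock",s["clock"],"conv",(np.array([c*d[0]+sn*d[1],-sn*d[0]+c*d[1],s["position"][2]])*1000).round(1),"j",np.round(s["joints"],3),"F",np.round(s["force"],1))
w=Rt(0).T@M; print("tool x conv (x,y,z)",(np.array([[c,sn,0],[-sn,c,0],[0,0,1]])@M[:,0]).round(3))
print(row(s,Pt,Rm))
E
python3 go.py -70 50 219 39 14
```

```text
clock 8.3167 conv [-78.3  46.1 231.8] j [-0.416 -0.073  0.176  2.493  1.385  0.414  0.038] F [-0.5  0.5  0.3]
tool x conv (x,y,z) [ 0.613 -0.271 -0.742]
(array([0.017 , 0.0023, 0.0099]), array([-0.009, -0.028,  0.009]))
```

```bash
python3 go.py -24 48 166 39 13;python3 - <<'E'
from sim import *
from cell import status
s=status.observe()
run(s["joints"],[((-78,46,232),39,15),((-24,48,166),39,13),((20,48,112),39,12),((20,105,112),39,12)])
E
```

```text
clock 8.3167 conv [-78.3  46.1 231.8] j [-0.416 -0.073  0.176  2.493  1.385  0.414  0.038] F [-0.5  0.5  0.3]
tool x conv (x,y,z) [ 0.613 -0.271 -0.742]
(array([0.1021, 0.0003, 0.0312]), array([-0.009, -0.045,  0.009]))
0 [-78.  46. 232.] [-0.41 -0.08  0.19  2.49  1.34  0.39  0.11] 0.0 0.0 0.08 4 step 0.0
0 [-78.  46. 232.] [-0.41 -0.08  0.19  2.49  1.34  0.39  0.11] 0.0 0.0 0.08 4 step 0.0
1 [-51.  47. 199.] [-0.38  0.05  0.21  2.49  1.7   0.31 -0.25] 0.0 0.0 0.08 4 step 0.1
1 [-24.  48. 166.] [-0.25  0.17  0.12  2.47  2.09  0.31 -0.63] 0.0 0.0 0.1 4 step 0.08
2 [ -2.  48. 139.] [-0.15  0.27  0.02  2.44  2.28  0.35 -0.81] 0.0 0.0 0.13 4 step 0.04
2 [ 20.  48. 112.] [-0.07  0.36 -0.05  2.41  2.39  0.41 -0.91] 0.0 0.0 0.16 4 step 0.02
3 [ 20.  76. 112.] [-0.17  0.36 -0.03  2.42  2.28  0.42 -0.88] 0.0 0.0 0.15 4 step 0.03
3 [ 20. 105. 112.] [-0.26  0.36 -0.02  2.42  2.18  0.44 -0.85] 0.0 0.0 0.15 4 step 0.03
```

>>> step_arm([
  [1,0.02,0,0.006,0,-0.01,0],
  [1,0.04,0,0.012,0,-0.02,0],
  [1,0.06,0,0.018,0,-0.03,0],
  [1,0.08,0,0.025,-0.005,-0.04,0.005],
  [1,0.102,0,0.031,-0.009,-0.045,0.009],
  [1,0.102,0,0.031,-0.009,-0.045,0.009],
  [1,0.102,0,0.031,-0.009,-0.045,0.009],
])

```text
clock: 8.9
position: [0.5393, -0.0828, 0.1654]
ee_rot: [-1.571, 0.838, 0.567]
force: [-0.4, -0.1, 0.0]
width: 0.003
```

```bash
python3 look.py 9 scene side wrist;python3 go.py 20 46 112 39 12
python3 - <<'E'
from h import *
im=cv2.imread("pics/side_9.png")[80:300,220:440]
cv2.imwrite("pics/s9c.png",cv2.resize(im,None,fx=2.7,fy=2.7,interpolation=cv2.INTER_CUBIC))
im=cv2.imread("pics/scene_9.png")[130:310,200:420]
cv2.imwrite("pics/sc9c.png",cv2.resize(im,None,fx=3.3,fy=3.3,interpolation=cv2.INTER_CUBIC))
E
```

```text
9.05 [ 0.5389 -0.0819  0.1666] [-0.303  0.17   0.183  2.474  2.131  0.296 -0.664]
clock 9.05 conv [-25.2  47.2 166.6] j [-0.303  0.17   0.183  2.474  2.131  0.296 -0.664] F [ 0.4 -0.2  0.1]
tool x conv (x,y,z) [ 0.614 -0.222 -0.757]
(array([ 0.0867, -0.0008,  0.0182]), array([ 0.   , -0.014,  0.001]))
```

View pics/sc9c.png

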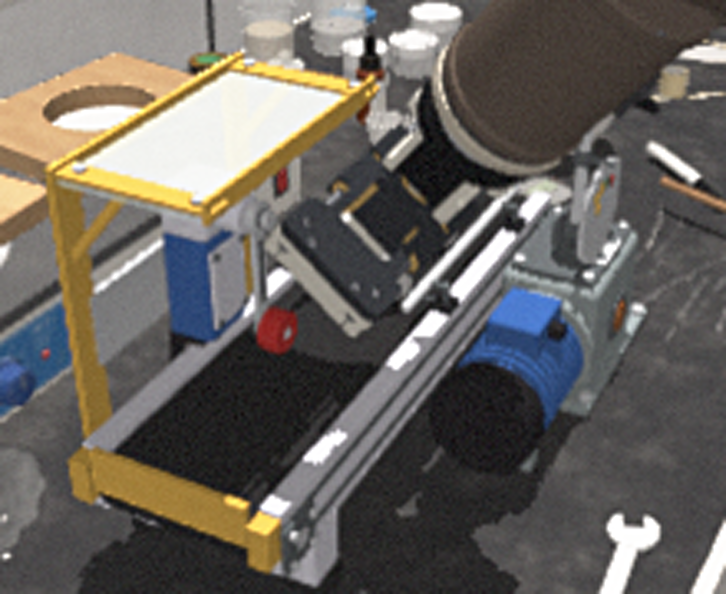

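View pics/s9c.png

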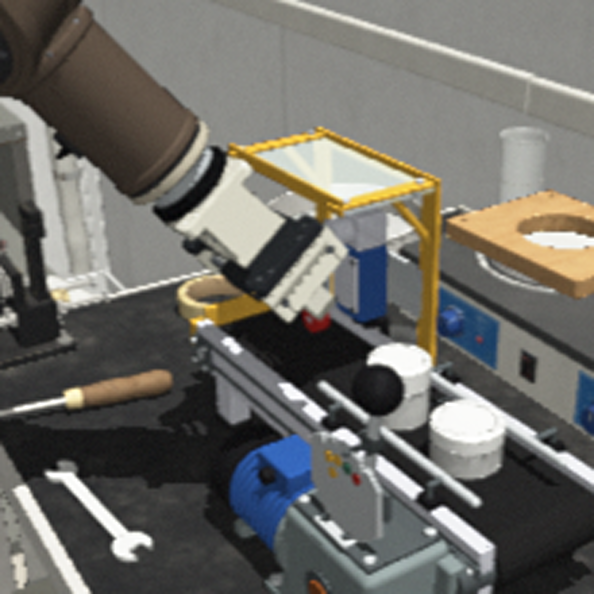

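View pics/wrist_9.png

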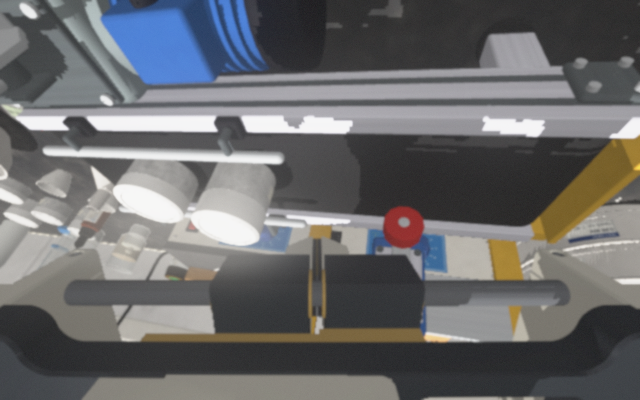

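```bash
python3 go.py 19 46 115 39 9;python3 - <<'E'
from sim import *
from cell import status
s=status.observe()
run(s["joints"],[((-25,47,167),39,13),((19,46,115),39,9),((19,105,115),39,9)])
E
```

```text
clock 9.05 conv [-25.2  47.2 166.6] j [-0.303  0.17   0.183  2.474  2.131  0.296 -0.664] F [ 0.4 -0.2  0.1]
tool x conv (x,y,z) [ 0.614 -0.222 -0.757]
(array([ 0.0831, -0.0022,  0.0174]), array([ 0.   , -0.064,  0.001]))
0 [-25.  47. 167.] [-0.31  0.17  0.19  2.47  2.12  0.3  -0.65] 0.0 0.0 0.1 4 step 0.0
0 [-25.  47. 167.] [-0.31  0.17  0.19  2.47  2.12  0.3  -0.65] 0.0 0.0 0.1 4 step 0.0
1 [ -3.  46. 141.] [-0.13  0.26  0.04  2.44  2.39  0.32 -0.89] 0.0 0.0 0.13 4 step 0.05
1 [ 19.  46. 115.] [ 0.01  0.35 -0.08  2.41  2.55  0.35 -1.01] 0.0 0.0 0.16 4 step 0.04
2 [ 19.  76. 115.] [-0.1   0.34 -0.05  2.42  2.44  0.37 -0.98] 0.0 0.0 0.15 4 step 0.03
2 [ 19. 105. 115.] [-0.2   0.34 -0.02  2.42  2.33  0.39 -0.94] 0.0 0.0 0.15 4 step 0.03
```

>>> step_arm([
  [1,0.015,0,0.003,0,-0.01,0],
  [1,0.03,0,0.006,0,-0.02,0],
  [1,0.045,-0.001,0.009,0,-0.035,0],
  [1,0.06,-0.002,0.012,0,-0.05,0],
  [1,0.075,-0.002,0.015,0,-0.06,0],
  [1,0.083,-0.002,0.017,0,-0.064,0],
  [1,0.083,-0.002,0.017,0,-0.064,0],
  [1,0.083,-0.002,0.017,0,-0.064,0],
])

```text
clock: 9.72
position: [0.5828, -0.0812, 0.1147]
ee_rot: [-1.544, 0.784, 0.616]
force: [-1.0, 0.6, 0.3]
width: 0.006
```

```bash
cat > crop.py <<'E'
import sys,cv2
t=sys.argv[1]
im=cv2.imread(f"pics/side_{t}.png")[80:300,220:440]
a=cv2.resize(im,None,fx=2.7,fy=2.7,interpolation=cv2.INTER_CUBIC);cv2.imwrite(f"pics/s{t}c.png",a)
im=cv2.imread(f"pics/scene_{t}.png")[130:280,210:400]
cv2.imwrite(f"pics/sc{t}c.png",cv2.resize(im,None,fx=4,fy=4,interpolation=cv2.INTER_CUBIC))
E
python3 look.py 10 scene side wrist;python3 go.py 19 60 115 39 9;python3 crop.py 10
```

```text
9.8667 [ 0.5829 -0.0806  0.115 ] [-0.006  0.348 -0.062  2.413  2.574  0.352 -1.033]
clock 9.8667 conv [ 18.8  46.6 115. ] j [-0.006  0.348 -0.062  2.413  2.574  0.352 -1.033] F [ 0.2  0.1 -0.1]
tool x conv (x,y,z) [ 0.623 -0.155 -0.767]
(array([-0.0024, -0.0002,  0.0166]), array([0.002, 0.001, 0.001]))
```

View pics/sc10c.png

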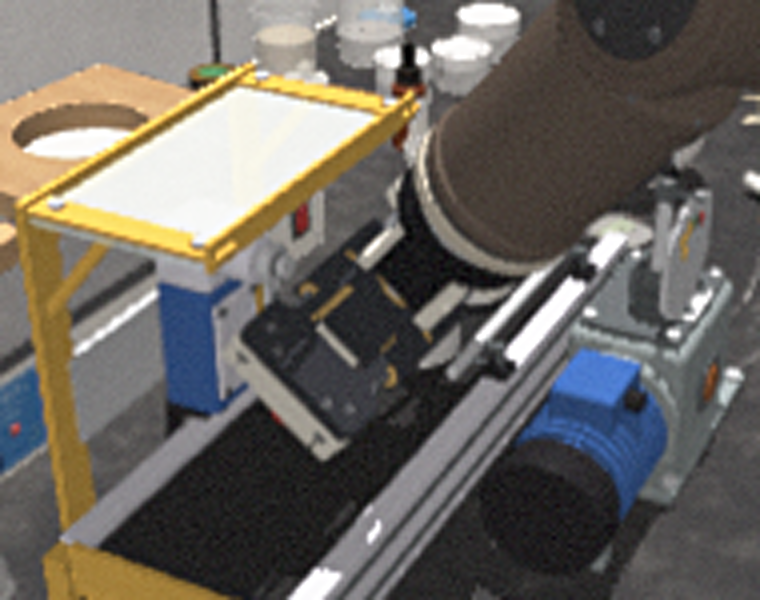

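View pics/s10c.png

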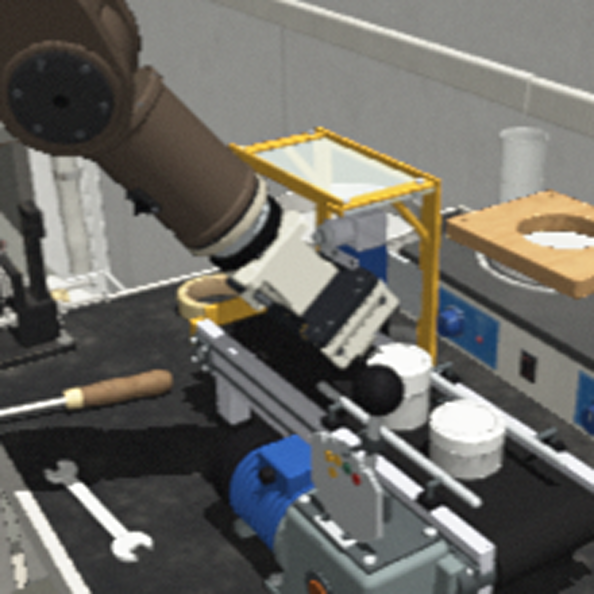

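View pics/wrist_10.png

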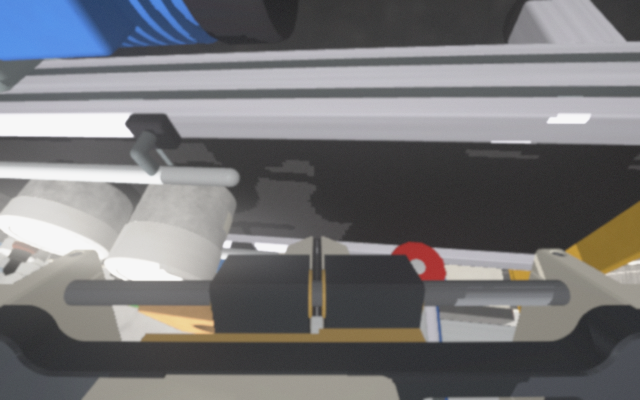

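```bash
python3 go.py 19 85 115 39 9|tail -1;python3 go.py 19 105 115 39 9|tail -1
```

```text
(array([-0.0073, -0.0002,  0.0474]), array([0.002, 0.001, 0.001]))
(array([-0.0112, -0.0003,  0.0721]), array([0.002, 0.001, 0.001]))
```

>>> step_arm([
  [1,-0.0008,0,0.005,0,0,0],
  [1,-0.0015,0,0.01,0,0,0],
  [1,-0.0023,0,0.015,0,0,0],
  [1,-0.003,0,0.02,0,0,0],
  [1,-0.0038,0,0.025,0,0,0],
  [1,-0.0045,0,0.03,0,0,0],
  [1,-0.0054,0,0.035,0,0,0],
  [1,-0.0062,0,0.04,0,0,0],
  [1,-0.007,0,0.045,0,0,0],
  [1,-0.0073,0,0.0474,0,0,0],
  [1,-0.0073,0,0.0474,0,0,0],
])

```text
clock: 10.78
position: [0.5815, -0.0423, 0.1143]
ee_rot: [-1.544, 0.783, 0.617]
force: [-1.4, -2.9, 1.8]
width: 0.004
```

```bash
python3 look.py 11 scene side wrist;python3 go.py 19 105 115 39 9;python3 crop.py 11
```

```text
10.9333 [ 0.5815 -0.0429  0.1143] [-0.15   0.346 -0.019  2.422  2.432  0.373 -0.992]
clock 10.9333 conv [ 19.   84.4 114.3] j [-0.15   0.346 -0.019  2.422  2.432  0.373 -0.992] F [-1.3 -3.2  1.4]
tool x conv (x,y,z) [ 0.622 -0.155 -0.767]
(array([-0.0047, -0.0006,  0.0253]), array([0.001, 0.001, 0.001]))
```

View pics/sc11c.png

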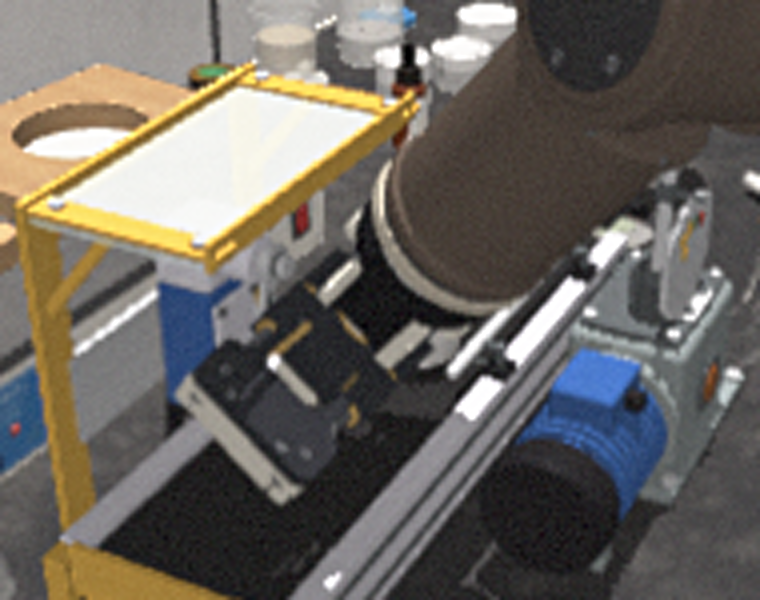

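View pics/wrist_11.png

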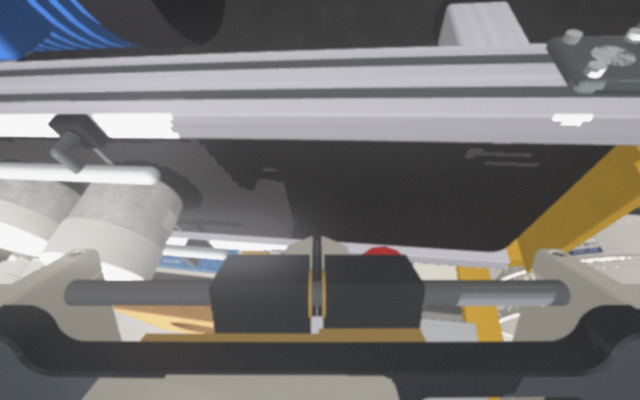

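View pics/s11c.png

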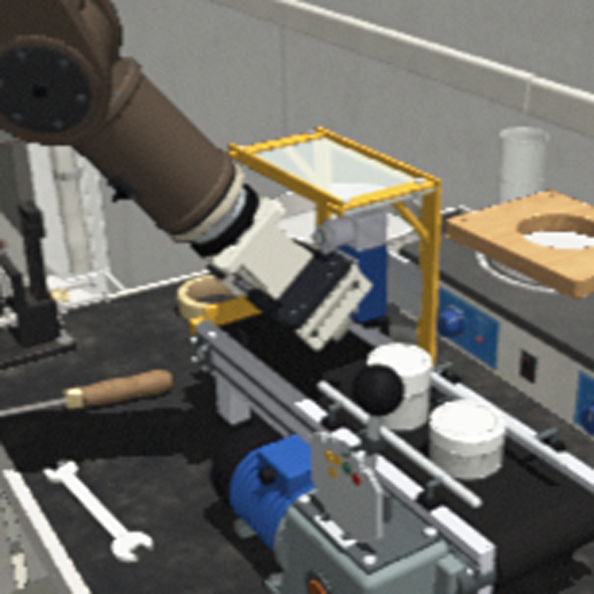

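>>> step_arm([
  [1,-0.0008,0,0.004,0,0,0],
  [1,-0.0015,0,0.008,0,0,0],
  [1,-0.0022,0,0.012,0,0,0],
  [1,-0.0028,0,0.016,0,0,0],
  [1,-0.0035,0,0.02,0,0,0],
  [1,-0.004,0,0.023,0,0,0],
  [1,-0.0045,0,0.026,0,0,0],
  [1,-0.0045,0,0.026,0,0,0],
  [1,-0.0045,0,0.026,0,0,0],
])

```text
clock: 11.68
position: [0.5817, -0.023, 0.1159]
ee_rot: [-1.544, 0.783, 0.611]
force: [0.8, -7.9, 6.2]
width: 0.006
```

```bash
python3 look.py 12 scene side wrist;python3 go.py 19 105 115 39 9;python3 - <<'E'
from h import *
d=dict(np.load("wrist_12.npz"))
for t in(0,.45,.55,.6,.7,.8): 
    p=[0,100+80*np.sin(t),210-80*np.cos(t)]; a=[p[0]-7.5]+p[1:]
    print(t,proj(d,W([p,a,[a[0],a[1],a[2]+14]],O)).round(1).tolist())
im=cv2.imread("pics/wrist_12.png")[200:340,240:520]
cv2.imwrite("pics/w12c.png",cv2.resize(im,None,fx=2.8,fy=2.8,interpolation=cv2.INTER_CUBIC))
E
```

```text
11.8333 [ 0.5817 -0.0231  0.1158] [-0.228  0.344  0.004  2.422  2.35   0.386 -0.964]
clock 11.8333 conv [ 20.1 104.1 115.8] j [-0.228  0.344  0.004  2.422  2.35   0.386 -0.964] F [-0.7 -8.   7.2]
tool x conv (x,y,z) [ 0.624 -0.158 -0.765]
(array([-0.0003,  0.0017,  0.0011]), array([-0.001, -0.001,  0.004]))
0 [[302.8, 261.9], [300.8, 256.4], [296.4, 283.5]]
0.45 [[369.0, 282.6], [369.8, 277.6], [369.1, 307.9]]
0.55 [[383.4, 291.6], [384.9, 286.9], [385.1, 318.6]]
0.6 [[390.5, 296.8], [392.4, 292.3], [393.1, 324.7]]
0.7 [[404.6, 308.5], [407.2, 304.5], [408.8, 338.5]]
0.8 [[418.3, 322.1], [421.7, 318.7], [424.2, 354.7]]
```

View pics/w12c.png

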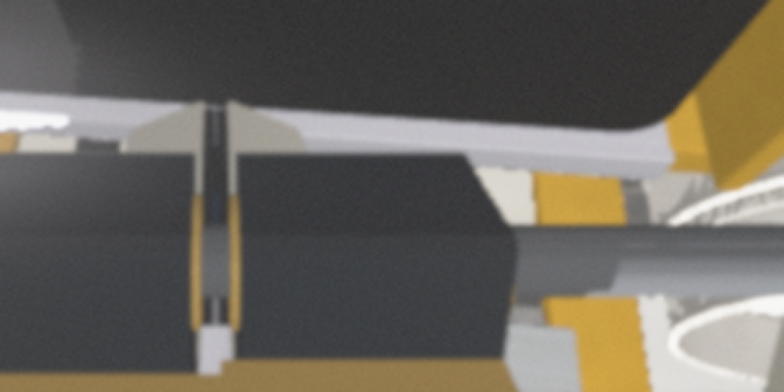

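View pics/side_12.png

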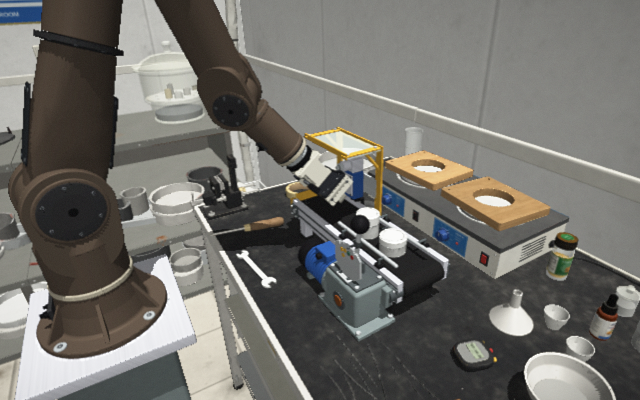

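Run:
```python
from h import *
d=dict(np.load("wrist_11.npz"))
for t in(0.1,.2,.25,.3,.35,.4,.45): 
    p=[-7.5,100+80*np.sin(t),210-80*np.cos(t)]
    c=np.array([[p[0],p[1]+14*np.cos(a),p[2]+14*np.sin(a)] for a in np.linspace(0,6.283,60)])
    u=proj(d,W(c,O)); print(t,"x",u[:,0].min().round(1),u[:,0].max().round(1),"y top",u[:,1].min().round(1),"vis width at 256: ",u[u[:,1]<256,0].min().round(1) if (u[:,1]<256).any() else None,u[u[:,1]<256,0].max().round(1) if (u[:,1]<256).any() else None)
im=cv2.imread("pics/wrist_11.png")[220:280,330:430]
cv2.imwrite("pics/w11c.png",cv2.resize(im,None,fx=7,fy=7,interpolation=cv2.INTER_CUBIC))
im=cv2.imread("pics/scene_12.png")[130:280,210:400]
cv2.imwrite("pics/sc12c.png",cv2.resize(im,None,fx=4,fy=4,interpolation=cv2.INTER_CUBIC))
```

```text
0.1 x 327.1 384.3 y top 239.4 vis width at 256:  330.1 380.3
0.2 x 342.8 401.1 y top 242.6 vis width at 256:  346.9 394.7
0.25 x 350.6 409.6 y top 244.7 vis width at 256:  356.2 400.8
0.3 x 358.4 418.1 y top 247.2 vis width at 256:  365.7 406.6
0.35 x 366.3 426.7 y top 250.0 vis width at 256:  375.4 412.1
0.4 x 374.1 435.4 y top 253.3 vis width at 256:  390.4 411.4
0.45 x 381.9 444.1 y top 256.9 vis width at 256:  None None
```

View pics/w11c.png

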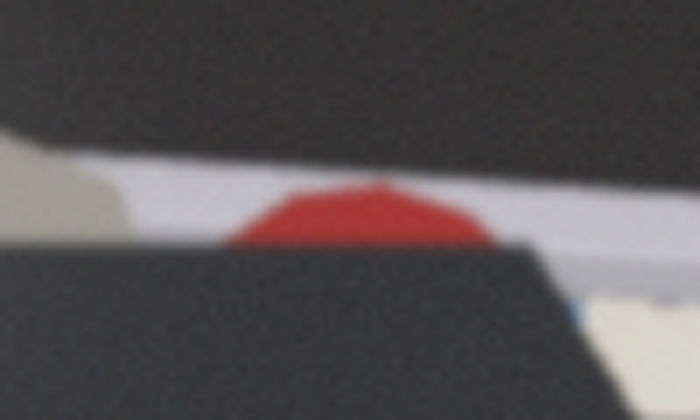

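View pics/sc12c.png

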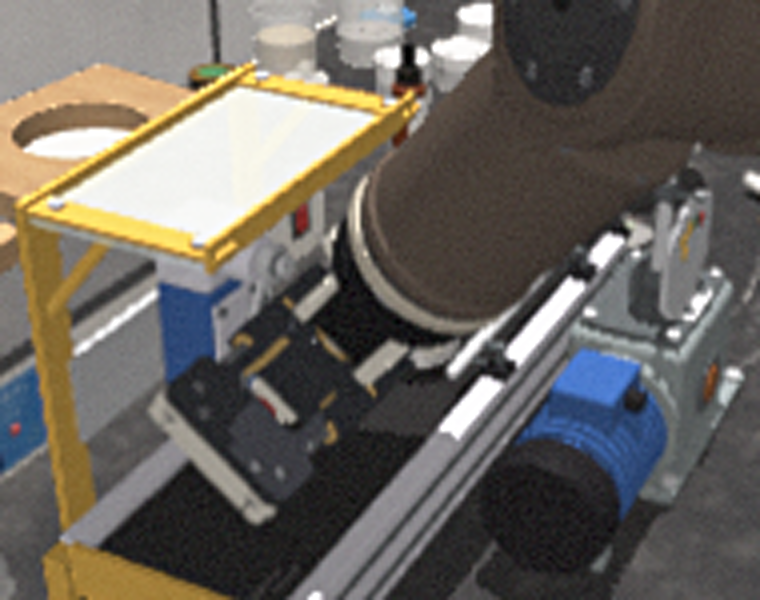

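Run:
```python
from h import *
d=dict(np.load("scene_12.npz"))
for t in(0,.3,.45,.55,.65,.8,.95): 
    p=[-7.5,100+80*np.sin(t),210-80*np.cos(t)]
    c=np.array([[x,p[1]+14*np.cos(a),p[2]+14*np.sin(a)] for a in np.linspace(0,6.283,60) for x in(-7.5,7.5)])
    u=(proj(d,W(c,O))-[210,130])*4; print(t,"crop x",u[:,0].min().round(),u[:,0].max().round(),"y",u[:,1].min().round(),u[:,1].max().round())
im=d["pixels"].astype(int)[200:260,240:300]
m=(im[...,0]>120)&(im[...,1]<70)&(im[...,2]<80); v,u=np.nonzero(m); print([((x+240-210)*4,(y+200-130)*4) for x,y in zip(u,v)])
```

```text
0 crop x 265.0 317.0 y 365.0 424.0
0.3 crop x 239.0 294.0 y 382.0 442.0
0.45 crop x 227.0 282.0 y 386.0 447.0
0.55 crop x 218.0 274.0 y 386.0 448.0
0.65 crop x 210.0 267.0 y 385.0 448.0
0.8 crop x 198.0 256.0 y 381.0 444.0
0.95 crop x 188.0 246.0 y 373.0 437.0
[]
```

>>> step_arm([
  [1,0,0,0,0,0,0],
  [1,0,0,0,0,0,0],
  [1,0,0,0,0,0,0],
  [1,0,0,0,0,0,0],
  [1,0,0,0,0,0,0],
  [1,0,0,0,0,0,0],
  [1,0,0,0,0,0,0],
  [1,0,0,0,0,0,0],
])

```text
clock: 12.5
position: [0.5817, -0.0232, 0.1158]
ee_rot: [-1.544, 0.783, 0.611]
force: [-0.7, -7.2, 5.6]
width: 0.006
```

```bash
python3 go.py 19 46 115 39 9
python3 - <<'E'
import cv2
a=cv2.imread("pics/scene_12.png")[215:245,255:300]; print(a[8:26,8:30:3,::-1].tolist()[::4])
E
```

```text
clock 12.5 conv [ 20.1 104.  115.8] j [-0.228  0.344  0.004  2.422  2.35   0.386 -0.964] F [-0.7 -7.2  5.6]
tool x conv (x,y,z) [ 0.624 -0.158 -0.765]
(array([ 0.0114,  0.0017, -0.0717]), array([-0.001, -0.001,  0.004]))
[[[35, 34, 39], [42, 42, 46], [39, 39, 44], [114, 104, 90], [30, 29, 39], [35, 32, 36], [43, 42, 47], [45, 48, 51]], [[36, 39, 40], [38, 37, 37], [37, 39, 40], [74, 75, 80], [165, 162, 150], [80, 78, 76], [33, 33, 32], [39, 43, 42]], [[37, 36, 39], [45, 45, 46], [41, 40, 38], [56, 57, 62], [59, 55, 62], [153, 135, 130], [123, 121, 115], [24, 29, 34]], [[35, 40, 40], [29, 28, 32], [57, 60, 66], [57, 56, 64], [61, 59, 70], [58, 57, 67], [97, 92, 87], [38, 36, 35]], [[37, 36, 42], [41, 42, 43], [62, 60, 65], [62, 63, 67], [60, 65, 67], [61, 61, 69], [56, 57, 64], [55, 55, 62]]]
```

>>> step_arm([
  [1,0.0008,0,-0.005,0,0,0],
  [1,0.0016,0,-0.01,0,0,0],
  [1,0.0024,0,-0.015,0,0,0],
  [1,0.0032,0,-0.02,0,0,0],
  [1,0.004,0,-0.026,0,0,0],
  [1,0.005,0,-0.032,0,0,0],
  [1,0.006,0,-0.038,0,0,0],
  [1,0.007,0,-0.045,0,0,0],
  [1,0.008,0,-0.052,0,0,0],
  [1,0.0095,0,-0.06,0,0,0],
  [1,0.011,0,-0.07,0,0,0],
  [1,0.011,0,-0.07,0,0,0],
])

```text
clock: 13.5
position: [0.5832, -0.0794, 0.1149]
ee_rot: [-1.544, 0.783, 0.615]
force: [0.0, -0.6, -0.3]
width: 0.005
```

```bash
python3 look.py 13 wrist;python3 go.py -24 48 166 39 13
```

```text
13.55 [ 0.5831 -0.0787  0.1147] [-0.015  0.349 -0.059  2.413  2.567  0.353 -1.032]
clock 13.55 conv [ 19.2  48.5 114.7] j [-0.015  0.349 -0.059  2.413  2.567  0.353 -1.032] F [-0.2  0.6  0.6]
tool x conv (x,y,z) [ 0.622 -0.155 -0.767]
(array([-0.0826,  0.0015, -0.0137]), array([0.001, 0.068, 0.001]))
```

View pics/wrist_13.png

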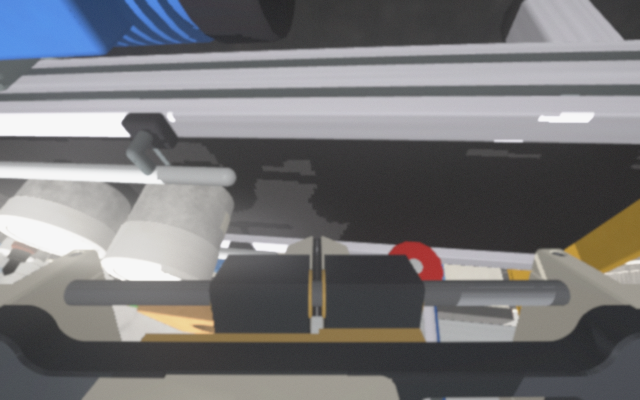

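Roller is back at rest (415,265), as in picture 10. Retracting along the same path.

>>> step_arm([
  [1,-0.015,0,-0.003,0,0.01,0],
  [1,-0.03,0,-0.006,0,0.02,0],
  [1,-0.045,0.001,-0.008,0,0.035,0],
  [1,-0.06,0.001,-0.01,0,0.05,0],
  [1,-0.075,0.001,-0.012,0,0.06,0],
  [1,-0.083,0.001,-0.014,0,0.068,0],
  [1,-0.083,0.001,-0.014,0,0.068,0],
])

```text
clock: 14.13
position: [0.5398, -0.0793, 0.1673]
ee_rot: [-1.574, 0.834, 0.565]
force: [-0.2, 0.1, 0.2]
width: 0.008
```

```bash
python3 go.py -78 46 232 39 15
```

```text
clock 14.1333 conv [-24.1  49.7 167.3] j [-0.351  0.17   0.227  2.476  2.131  0.294 -0.67 ] F [-0.2  0.1  0.2]
tool x conv (x,y,z) [ 0.615 -0.223 -0.756]
(array([-0.1015,  0.0012, -0.0281]), array([0.002, 0.035, 0.002]))
```

>>> step_arm([
  [1,-0.015,0,-0.004,0,0.01,0],
  [1,-0.035,0,-0.01,0,0.02,0],
  [1,-0.055,0,-0.016,0,0.03,0],
  [1,-0.075,0,-0.022,0,0.035,0],
  [1,-0.1,0,-0.028,0,0.035,0],
  [1,-0.1,0,-0.028,0,0.035,0],
  [1,-0.1,0,-0.028,0,0.035,0],
])

```text
clock: 14.72
position: [0.4887, -0.0861, 0.2318]
ee_rot: [-1.587, 0.861, 0.535]
force: [0.4, -0.4, 0.5]
width: 0.007
```

```bash
python3 look.py 14 scene side wrist; python3 go.py -100 46 300 36 15; python3 crop.py 14;python3 - <<'E'
from h import *
for n in("side","scene"): print(n,proj(dict(np.load(n+"_14.npz")),W([knob(0),[-7.5,100,130]],O)).round(1))
E
```

```text
14.8667 [ 0.4884 -0.0867  0.2304] [-0.55  -0.082  0.327  2.492  1.367  0.406  0.089]
clock 14.8667 conv [-75.7  44.5 230.4] j [-0.55  -0.082  0.327  2.492  1.367  0.406  0.089] F [-0.6  0.5 -0.4]
tool x conv (x,y,z) [ 0.608 -0.261 -0.75 ]
(array([-0.0842, -0.0312, -0.0209]), array([-0.011, -0.002,  0.049]))
side [[360.  224.2]
 [334.5 197.7]]
scene [[378.2 158.7]
 [285.9 229.6]]
```

View pics/sc14c.png

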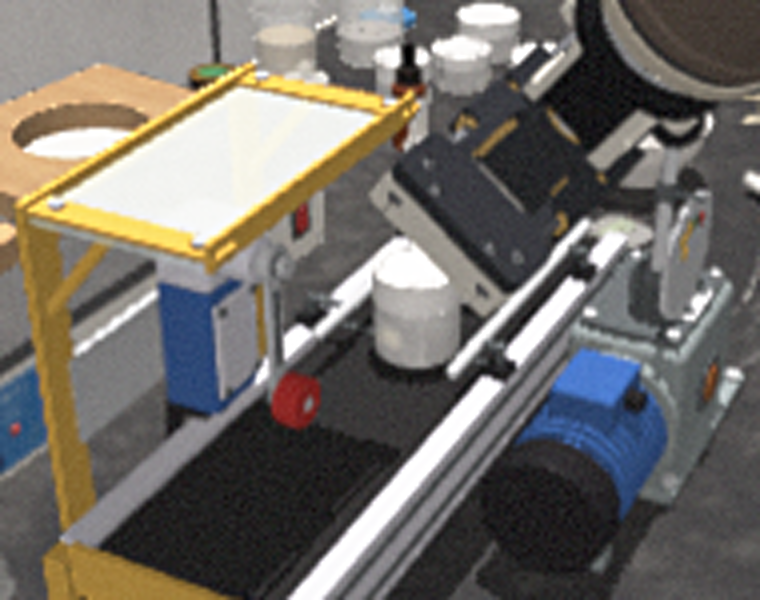

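View pics/s14c.png

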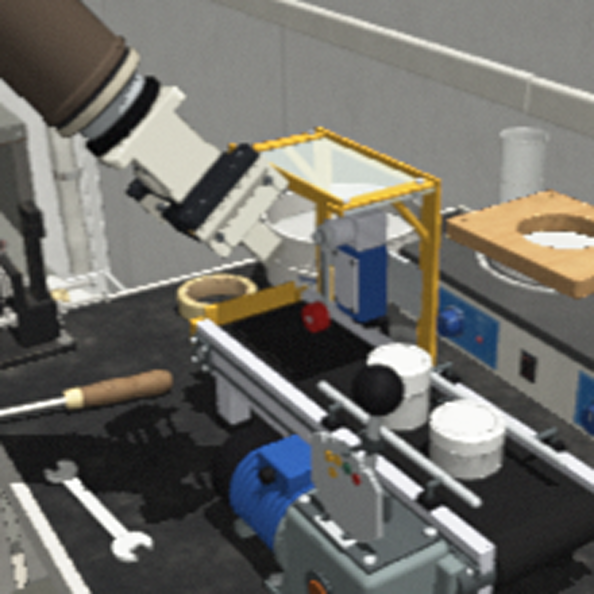

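>>> step_arm([
  [1,0,0,0,0,0,0],
  [1,0,0,0,0,0,0],
  [1,0,0,0,0,0,0],
])

```text
clock: 15.12
position: [0.4879, -0.0869, 0.2303]
ee_rot: [-1.588, 0.866, 0.537]
force: [0.7, -0.4, 0.1]
width: 0.001
```

Run:
```python
from cell import status,arm
import numpy as np
s=status.observe();print(s["clock"],np.round(s["dq"],3),np.round(s["force"],1))
print(arm.sign_off())
```

```text
15.1167 [-0.001 -0.011  0.001  0.    -0.007 -0.     0.007] [ 0.7 -0.4  0.1]
the job is handed in; nothing more can be done
None
```

The job is handed in at 15.1 s on the robot's clock; no verdict was reported.

- **Shift lever:** It started in fast. I moved it through slow to neutral with the fingers loosely closed round the knob. My last side picture puts the knob within about a pixel of where neutral should be, so it did not slip into reverse.
- **Limit switch:** I reached in under the guard, leaning 39° with a slight sideways tilt to stay within the joint ranges. I pushed the roller along +y and held it for about 1 s, then let it spring back. The last pictures show it at rest again.
- **Tins and clearance:** Both tins look unmoved by eye, and the arm stood clear with no contact force at hand-in.

**Less certain:** The roller was mostly hidden by the gripper at the hold. The angle of about 0.57 rad is worked out from the finger position, a model that matched the picture at the earlier 0.28 rad stop. A small red patch in the scene picture fitted about 0.55, but a colour search did not pick it up. The contact force was higher than the table gives, about 8 N sideways and 7 N up. I put the excess down to friction on the tilted finger; the part along the swing came to about 3 N, which fits a tripped switch well short of the end stop.

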